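# Blow off the hanging vial carriers with the two-stage gun

### The arm

A 6-joint arm with a two-finger parallel gripper is mounted at the origin on the work surface. World frame = base frame: x ahead of the robot, y to its left, z up, the work surface at z = 0. Lengths are in mm, angles in rad, forces in N, time in s.
With the tool pointing down it reaches from about 275 to 750 mm from the base axis. Payload 10.2 kg.
Tool frame: the origin (TCP) lies between the finger pads; the fingertips stand 19 mm ahead of it and the grasp point (between the pads) is the TCP; z points along the fingers, y is the line along which they close (so a half turn about z gives the same grasp; the last joint's range is limited). The gripper opens to 85 mm and grips with 20 to 120 N. Pads are 22 mm wide; open, the fingers measure 114 mm over their backs; the gripper's body (76 mm by 85 mm) begins 54 mm behind the grasp point. The pads swing forward as they close: fully open they stand 13 mm farther back than shut.
Start: joints at [-1.361, 0.313, 1.498, -0, 1.331, -0.223], TCP at [220.181, -476.604, 250.294] pointing down, gripper open.
Joint ranges: [-2.94, 2.94], [-0.97, 2.17], [0.19, 2.56], [-1.23, 4.37], [0.02, 3.11], [-2.88, 2.88]. Speed limits (rad/s): [2.39, 2.39, 3.01, 3.14, 3.14, 3.14].

### API

Orientations are given as a unit quaternion [w, x, y, z].
In Python, from rig import sense, capture, finish_job gives the robot as it stands. The module is installed in compiled form; this text tells all that it offers.
- The arm moves only by the tool move_arm, never from a script. Its argument "moves" is a list of rows, each an object with "turn": the turn, a rotation vector about the tool's x, y, z in rad, a list of three; "translation": the shift along the tool's x, y, z in mm, a list of three; "hand": the opening, from 0 (shut) to 1 (fully open). In form: [{"turn": [wx, wy, wz], "translation": [x, y, z], "hand": hand}, ...]. A call has 1 to 10 rows; each row shifts and turns the commanded pose from where the row before left it, along the tool's axes as they then stand; what a row does not reach is not made up. A row lasts 1/12 s, in which the tool goes at most 41.7 mm and 7.16 degrees, less where a joint would pass 70% of its speed; a pose out of reach is approached as far as the arm can. A call with a gripper value outside its range is refused whole. The fingers move at their own pace and stop on an object; "grip_force" is the grip in N (left out, the last holds). Time passes only in rows, so rows that do not move let the fingers close. It gives the time, the measured TCP pose, the force, the opening and the grip force at its end, in the units of the state.
- sense(): the state, without advancing time (a new reading comes with each control period).
- capture(name): name is "scene" or "top" or "wrist"; returns a dict with "image" (400x640x3 uint8, blue, green, red), "z_map" (400x640 float32, mm along the optical axis (not along the pixel's ray), 0 where there is no reading), "vertical_fov" (degrees; the focal length in pixels is half the picture's height over the tangent of half this angle, whatever the lens; pixels are square), "cx", "cy" (the principal point, pixels), "R" (3x3) and "t" (3): a world point X has camera coordinates R X + t; the wrist camera has in their place "T_tool_cam" (4x4, takes a point from camera to tool coordinates, whose origin is the TCP and whose axes are the flange's). Camera axes: x right, y down, z forward; pixel columns grow to the right and rows downward; lengths in mm; the calibration is good to about 2 mm. A picture is of the moment at which its call begins: read the wrist's pose just before it.
- finish_job(): hands the job in; it is judged then, once.
The state is a dict: "time_s": time; "joints": joint angles; "dq": joint speeds; "tau": joint torques, N m; "eef_pos": TCP position; "ee_rot": TCP orientation; "force": force on the tool from outside, world axes, zero at the start; "wrist_torque": the same for the moment, N m; "grip_width": opening from 0.0 (shut) to 1.0 (fully open); "grip_force": force on a finger pad.
Only numpy, scipy, OpenCV 4.12 (cv2) and the standard library are available. Lean on these libraries where they do the work, as an engineer would, in place of code of your own. Each camera call takes 0.05 s, during which the arm holds its last target. There are 200 camera calls.

### The job

Blow off the vial carriers that are there, one after another in the order blue, white, orange: hook the carrier onto the rail at the loading end (beyond the green band), slide it along the rail to the red mark, let go and squeeze the gun's trigger right through its pressure point into the second stage for a good three seconds, then let the trigger go and slide the carrier on past the yellow band to the dry end. Once on the rail a carrier stays on it; in the end all of them hang still at the dry end with the trigger released, and nothing else on the bench has been disturbed.

Things in the scene. Friction and masses are not known exactly. Their poses are not given: they have to be found in the camera images.
- station: fixed blow-off station; origin on the bench under the red mark, y along the rail to the loading end, x away from the gun, z up. Drip tray 80 x 660 mm, 12 mm tall. Round steel rail 14 mm thick at x = 0, axis 200 mm above the bench, between end posts (24 x 20 mm, 212 mm tall) at y = +320 and -320 mm. The gun lies on its side on an 18 mm post at x -90, y 0 mm, on the robot's side of the rail
- mark (a point): middle of the red band (12 mm wide) round the rail, on the rail's top, 207 mm above the bench: where a carrier is blown off. The gun's nozzle points at the line below it
- load_band (a point): middle of the green band on the rail's top, 100 mm from the red mark towards +y: from here to the end post on this side is the loading end
- dry_band (a point): middle of the yellow band (12 mm wide) on the rail's top, 76 mm from the red mark towards -y: from its far edge to the end post on that side (about 230 mm) is the dry end, room for three carriers hung about 70 mm apart
- gun_grip (a point): midway across the blue gun handle and unpressed red trigger, 130 mm above the bench; station x -130, y -60 mm. Handle 26 x 26 mm, lying along y from -5 to -105; trigger bar 10 (x) x 65 (y) x 22 mm on its +x side. Along station x they measure 56 mm over both, 40 squeezed home: pinch from above, fingers closing along station x; free below. Barrel 24 mm thick along x at y 0
- trigger_1 (a joint): first stage of the trigger, 0 free to 0.010 m: light spring (about 1.5 to 3.5 N) up to the pressure point
- trigger_2 (a joint): second stage of the trigger: 0 up to the pressure point, 0.006 m squeezed home; starts to move at about 8 N, home at about 10 N; both stages spring back when let go
- carrier_blue: blue vial carrier, 0.15 to 0.26 kg, stands on the bench at first; may be absent. Origin: centre of underside. Blue base 50 (x) x 56 (y) mm, 24 tall, vials to 35 mm. Blue grip tab on the axis on top: 12 (x) x 32 (y) mm, z 101 to 151. Between them a 24 mm wide aluminium strip rises at x = -14.5 mm and bends over into the hook. Hung, its y lies along the rail, underside 112 mm above the bench
- hook_blue (a point): middle of the flat inner top of the blue carrier's hook, on its axis 95 mm above its underside; rests on the rail's top. Mouth 24 mm wide inside (x -12 to +12 mm); the tip comes down at x = +14.5 mm to 72 mm above the underside, so the rail enters below the tip from the carrier's +x side
- carrier_white: white vial carrier, 0.15 to 0.26 kg, stands on the bench at first; may be absent. Origin: centre of underside. White base 50 (x) x 56 (y) mm, 24 tall, vials to 35 mm. White grip tab on the axis on top: 12 (x) x 32 (y) mm, z 101 to 151. Between them a 24 mm wide aluminium strip rises at x = -14.5 mm and bends over into the hook. Hung, its y lies along the rail, underside 112 mm above the bench
- hook_white (a point): middle of the flat inner top of the white carrier's hook, on its axis 95 mm above its underside; rests on the rail's top. Mouth 24 mm wide inside (x -12 to +12 mm); the tip comes down at x = +14.5 mm to 72 mm above the underside, so the rail enters below the tip from the carrier's +x side
- carrier_orange: orange vial carrier, 0.15 to 0.26 kg, stands on the bench at first; may be absent. Origin: centre of underside. Orange base 50 (x) x 56 (y) mm, 24 tall, vials to 35 mm. Orange grip tab on the axis on top: 12 (x) x 32 (y) mm, z 101 to 151. Between them a 24 mm wide aluminium strip rises at x = -14.5 mm and bends over into the hook. Hung, its y lies along the rail, underside 112 mm above the bench
- hook_orange (a point): middle of the flat inner top of the orange carrier's hook, on its axis 95 mm above its underside; rests on the rail's top. Mouth 24 mm wide inside (x -12 to +12 mm); the tip comes down at x = +14.5 mm to 72 mm above the underside, so the rail enters below the tip from the carrier's +x side
- amber_bottle: amber bottle, 60 mm across, 130 mm tall; bystander, leave alone; origin at the centre of its underside
- beaker: glass beaker, 72 mm across, 85 mm tall; bystander, leave alone; origin at the centre of its underside
- wash_jar: white jar with blue cap, 68 mm across, 90 mm tall; bystander, leave alone; origin at the centre of its underside
- dish: clear flat dish, 80 mm across, 16 mm tall; bystander, leave alone; origin at the centre of its underside
- cap_tray: grey tray, 90 x 130 mm, 35 mm tall; bystander, leave alone; origin at the centre of its underside
- spatula: spatula lying on the bench; bystander, leave alone
- wipes: cardboard box of wipes, 120 x 200 mm, 80 mm tall; bystander, leave alone; origin at the centre of its underside
Things that resemble listed ones, but are neither listed nor needed, are in the scene too. Leave any purple or turquoise look-alike of the carrier_white alone.

How it is judged:
By the outcome, as a careful person would: the job done as asked, in the order asked, and still so for the second after the job is handed in, with the robot touching nothing.
Of carrier_blue, carrier_white, carrier_orange only 2 to 3 are there at a start; the rules pass over those that are not, and their reading is None.
At some moment in a run one of carrier_blue, carrier_white, carrier_orange may be knocked a few centimetres aside while the robot is not near it.
It also fails if it takes over 210 s, if anything falls off the work surface, if the arm or the gripper's body presses on something with over 40 N, if the wrist force passes 120 N, or if a joint passes its speed limit or range.

## Working session

There is one attempt and no reset: what is moved stays moved. The work goes in short steps, Python scripts to look and compute and a tool call to move; the robot and the scene stay as the last step left them, time stands still between calls to the robot, and variables do not carry over. Pictures are saved under pics/ and viewed, at most 14 in all, crops included, and the job is handed in when it is done.

Besides the shell and the picture viewer there is one more tool, called after ">>>" by a JSON object that holds its "name" and its "arguments", one argument or row to a line. move_arm: Moves the arm, as the interface text tells. Its arguments: {"type":"object","properties":{"moves":{"type":"array","items":{"type":"object","properties":{"turn":{"type":"array","items":{"type":"number"}},"translation":{"type":"array","items":{"type":"number"}},"hand":{"type":"number"}}}},"grip_force":{"type":"number"}},"required":["moves"]}

```bash
mkdir -p pics
python3 - <<'E'
from rig import sense,capture
import cv2,numpy as np,pickle
s=sense();print(s)
for n in("scene","top"):
    c=capture(n);pickle.dump(c,open(n+".pkl","wb"));cv2.imwrite(f"pics/{n}0.png",c["image"])
    print(n,c["vertical_fov"],c["cx"],c["cy"],c["R"],c["t"])
E
```

```text
{'time_s': 0.0, 'joints': array([-1.36139459e+00,  3.13421890e-01,  1.49845587e+00, -4.61044164e-06,
        1.33101179e+00, -2.23394340e-01]), 'dq': array([0.00060875, 0.00084253, 0.00028007, 0.00151949, 0.00033262,
       0.00049983]), 'tau': array([ 1.94663458e-03, -4.12263536e+01, -2.59735286e+01, -1.12710138e-04,
        4.21017015e-03,  2.07116517e-05]), 'eef_pos': array([ 220.12926823, -476.35273848,  249.74237748]), 'ee_rot': array([-6.48450389e-04,  9.76676849e-01,  2.14713560e-01,  2.29786285e-06]), 'force': array([-0.08489021,  0.19382562, -0.96576432]), 'wrist_torque': array([-0.00811182, -0.03986441,  0.04514896]), 'grip_force': 0.0, 'grip_width': 1.0011520792404272}
scene 57.86983948840538 320.5728942812523 197.49247498034393 [[ 0.87350943  0.48680584 -0.00115995]
 [ 0.2435312  -0.43904559 -0.86483035]
 [-0.42151374  0.75515498 -0.50206287]] [-511.72406588   39.02322841 1255.19542112]
top 43.86386707598522 317.5281379089071 206.99481002125668 [[ 0.01544824 -0.99986021  0.00639567]
 [-0.99358059 -0.0160675  -0.11197965]
 [ 0.11206676 -0.00462472 -0.99368992]] [  61.77157178  568.13025893 1325.85583474]
```

View pics/scene0.png

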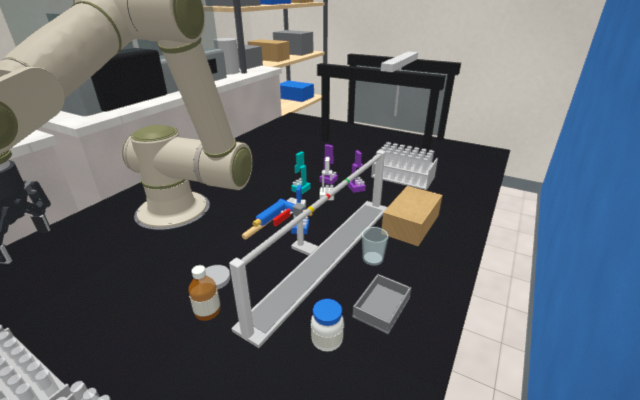

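View pics/top0.png

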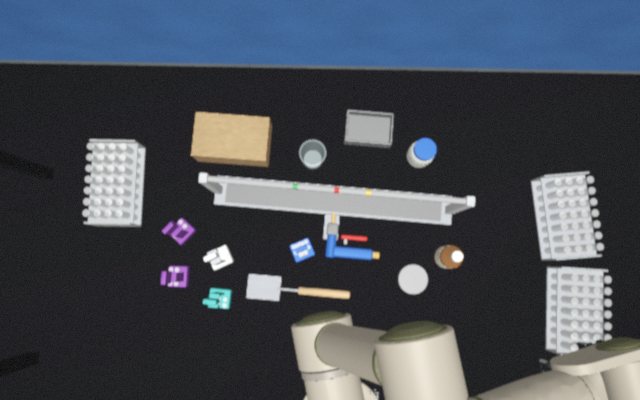

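The top view shows the rail bands at green (295,186), red (337,190) and yellow (368,193). The blue carrier is at (302,250), the white at (219,257), with purple and turquoise look-alikes further left. No orange is visible.

```bash
cat > h.py <<'E'
import numpy as np,cv2,pickle
from rig import sense,capture
from scipy.spatial.transform import Rotation as Ro
def f(c): return 200/np.tan(np.radians(c["vertical_fov"]/2))
def pose(c,s=None):
    if "R" in c: return np.array(c["R"]),np.array(c["t"])
    q=s["ee_rot"];T=np.eye(4);T[:3,:3]=Ro.from_quat([q[1],q[2],q[3],q[0]]).as_matrix();T[:3,3]=s["eef_pos"]
    W=np.linalg.inv(T@np.array(c["T_tool_cam"]));return W[:3,:3],W[:3,3]
def ray(c,u,v,z,s=None):
    R,t=pose(c,s);u=np.atleast_1d(u);v=np.atleast_1d(v)
    d=np.stack([(u-c["cx"])/f(c),(v-c["cy"])/f(c),np.ones(len(u))],1)@R
    o=-R.T@t;return o+d*((z-o[2])/d[:,2])[:,None]
def cloud(c,s=None):
    R,t=pose(c,s);v,u=np.mgrid[:400,:640];z=c["z_map"]
    P=np.stack([(u-c["cx"])/f(c)*z,(v-c["cy"])/f(c)*z,z],-1)
    return (P-t)@R
E
python3 - <<'E'
from h import *
c=pickle.load(open("top.pkl","rb"));im=c["image"];hsv=cv2.cvtColor(im,cv2.COLOR_BGR2HSV);P=cloud(c)
H,S,V=cv2.split(hsv)
def cen(m,box,n,z):
    x0,x1,y0,y1=box;mm=np.zeros_like(m);mm[y0:y1,x0:x1]=m[y0:y1,x0:x1]
    v,u=np.nonzero(mm)
    p=ray(c,u.mean(),v.mean(),z)[0];print(n,len(u),p.round(1),np.median(P[v,u],0).round(1))
m=(S>120)&(V>60)
cen(m,(285,305,180,195),"green",207);cen(m,(328,346,183,197),"red",207);cen(m,(360,377,186,200),"yel",207)
cen((V>150),(198,212,172,184),"post+",212);cen((V>150),(464,477,195,209),"post-",212)
cen(m&(H>100)&(H<125),(285,318,235,265),"blue",12)
cen((V>150)&(S<60),(200,237,240,275),"white",12)
cen(m&(H>100)&(H<125),(335,373,243,262),"handle",143);cen(m&((H<8)|(H>172)),(342,370,230,245),"trig",141)
for b in((285,318,235,265),(200,237,240,275)):
    x0,x1,y0,y1=b;q=P[y0:y1,x0:x1].reshape(-1,3)
    for lo,hi in((5,45),(85,115),(115,170)):
        k=q[(q[:,2]>lo)&(q[:,2]<hi)]
        if len(k)>3: print(lo,len(k),k.mean(0).round(1),k.min(0).round(),k.max(0).round(),cv2.minAreaRect(k[:,:2].astype(np.float32)))
a=cv2.resize(im[225:315,150:390],None,fx=3.3,fy=3.3,interpolation=cv2.INTER_CUBIC)
s=pickle.load(open("scene.pkl","rb"))["image"]
b=cv2.resize(s[140:240,200:440],None,fx=3.3,fy=3.3,interpolation=cv2.INTER_CUBIC)[:,:a.shape[1]]
cv2.imwrite("pics/crop.png",np.vstack([a,b])[:600])
E
```

```text
green 0 [nan nan nan] [nan nan nan]
red 13 [589.6  28.1 207. ] [588.7  28.  208. ]
yel 4 [584.1 -48.4 207. ] [584.  -48.3 208.3]
post+ 128 [611.8 342.3 212. ] [612.7 343.2 210.5]
post- 122 [ 566.  -288.4  212. ] [ 567.2 -289.8  210.7]
blue 219 [444.9 109.2  12. ] [443.6 108.   21.6]
white 464 [426.4 339.6  12. ] [425.4 328.4  31.9]
handle 480 [441.9 -18.2 143. ] [441.4 -18.7 142. ]
trig 163 [479.9 -23.6 141. ] [480.7 -26.5 138.5]
5 267 [451.3 111.2  23.7] [411.  70.   5.] [492. 159.  43.] ((452.16656494140625, 113.89835357666016), (77.6944351196289, 87.8889389038086), 5.61317777633667)
85 78 [450.9 111.2 102.1] [432.  96.  90.] [471. 128. 111.] ((452.27105712890625, 110.61778259277344), (33.89802169799805, 26.228069305419922), 24.697702407836914)
115 68 [451.2 112.2 150.2] [441.  96. 116.] [461. 128. 159.] ((451.8025207519531, 112.09184265136719), (12.174893379211426, 31.48677635192871), 24.12456512451172)
5 307 [429.8 329.1  21.5] [380. 296.   5.] [474. 391.  44.] ((427.33831787109375, 343.55029296875), (93.10956573486328, 96.10724639892578), 0.8811565041542053)
85 84 [425.8 332.7 101.7] [408. 318.  85.] [447. 353. 114.] ((428.53582763671875, 333.2083435058594), (33.88013458251953, 29.231199264526367), 24.216053009033203)
115 88 [427.9 332.9 146.2] [418. 319. 117.] [439. 351. 158.] ((428.1513366699219, 334.8576965332031), (12.478694915771484, 31.73971939086914), 25.57624053955078)<stdin>:7: RuntimeWarning: Mean of empty slice.
  ret = ret.dtype.type(ret / rcount)
  return _methods._mean(a, axis=axis, dtype=dtype,
  ret = um.true_divide(
```

View pics/crop.png

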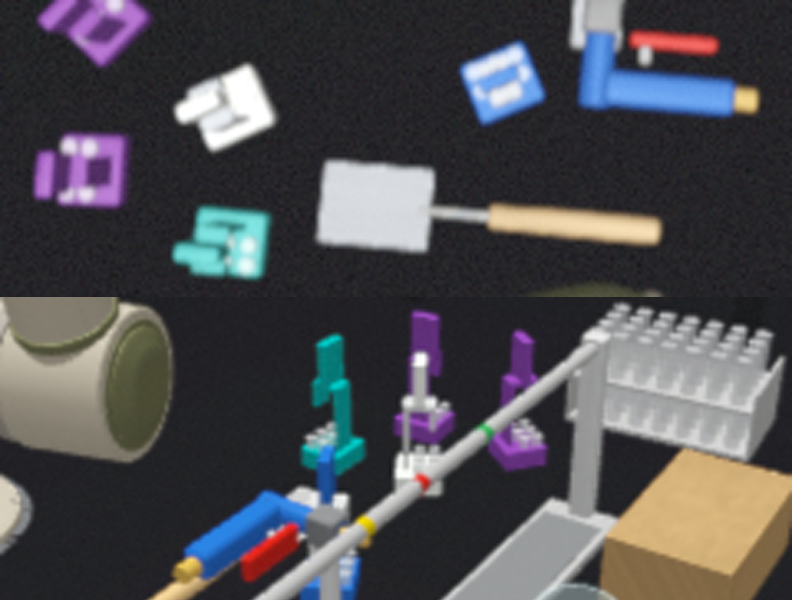

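Rail: the +y post is near (612,342), the −y post near (566,−288), so the station yaw is about −4.15° with origin about (589,28). In the scene crop the white carrier's strip stands on its left (robot) side, so carrier +x points at about +25° in world. Blue looks similar, and I'll confirm it from the wrist camera. First I turn and hover over blue.

>>> {"name": "move_arm", "arguments": {
  "moves": [
    {"turn": [0,0,-0.12],"translation": [0,0,0],"hand": 1},
    {"turn": [0,0,-0.12],"translation": [0,0,0],"hand": 1},
    {"turn": [0,0,-0.12],"translation": [0,0,0],"hand": 1},
    {"turn": [0,0,-0.12],"translation": [0,0,0],"hand": 1},
    {"turn": [0,0,-0.12],"translation": [0,0,0],"hand": 1},
    {"turn": [0,0,-0.12],"translation": [0,0,0],"hand": 1},
    {"turn": [0,0,-0.12],"translation": [0,0,0],"hand": 1},
    {"turn": [0,0,-0.12],"translation": [0,0,0],"hand": 1},
    {"turn": [0,0,-0.12],"translation": [0,0,0],"hand": 1},
    {"turn": [0,0,-0.12],"translation": [0,0,0],"hand": 1}
  ],
  "grip_force": 30
}}

```text
time_s: 0.93
eef_pos: [220.1, -476.5, 249.9]
ee_rot: [-0.0, 0.683, 0.731, 0.0]
force: [0.6, -0.8, 0.2]
grip_width: 1.0
grip_force: 0.0
```

>>> {"name": "move_arm", "arguments": {
  "moves": [
    {"turn": [0,0,-0.12],"translation": [0,0,0],"hand": 1},
    {"turn": [0,0,-0.12],"translation": [0,0,0],"hand": 1},
    {"turn": [0,0,-0.12],"translation": [0,0,0],"hand": 1},
    {"turn": [0,0,0],"translation": [12,12,0],"hand": 1},
    {"turn": [0,0,0],"translation": [25,25,0],"hand": 1},
    {"turn": [0,0,0],"translation": [25,25,0],"hand": 1},
    {"turn": [0,0,0],"translation": [25,25,0],"hand": 1},
    {"turn": [0,0,0],"translation": [25,25,0],"hand": 1},
    {"turn": [0,0,0],"translation": [25,25,0],"hand": 1},
    {"turn": [0,0,0],"translation": [25,25,0],"hand": 1}
  ]
}}

```text
time_s: 1.77
eef_pos: [301.7, -260.7, 250.1]
ee_rot: [-0.0, 0.544, 0.839, 0.0]
force: [1.1, -0.1, -0.2]
grip_width: 1.002
grip_force: 0.0
```

>>> {"name": "move_arm", "arguments": {
  "moves": [
    {"turn": [0,0,0],"translation": [25,25,0],"hand": 1},
    {"turn": [0,0,0],"translation": [25,25,0],"hand": 1},
    {"turn": [0,0,0],"translation": [25,25,0],"hand": 1},
    {"turn": [0,0,0],"translation": [25,25,0],"hand": 1},
    {"turn": [0,0,0],"translation": [25,25,0],"hand": 1},
    {"turn": [0,0,0],"translation": [25,25,0],"hand": 1},
    {"turn": [0,0,0],"translation": [25,25,0],"hand": 1},
    {"turn": [0,0,0],"translation": [25,25,0],"hand": 1},
    {"turn": [0,0,0],"translation": [15,15,0],"hand": 1},
    {"turn": [0,0,0],"translation": [0,0,0],"hand": 1}
  ]
}}

```text
time_s: 2.6
eef_pos: [410.2, 24.7, 250.1]
ee_rot: [-0.0, 0.542, 0.841, 0.0]
force: [0.3, -0.7, 0.0]
grip_width: 0.998
grip_force: 0.0
```

```bash
cat >> h.py <<'E'
def yaw(s):
    q=s["ee_rot"];return np.degrees(2*np.arctan2(q[2],q[1]))
O=np.array([589.3,27.6]);A=np.radians(-4.15)
def st(x,y): return O+x*np.array([np.cos(A),np.sin(A)])+y*np.array([-np.sin(A),np.cos(A)])
def inst(p): d=np.array(p)[:2]-O;return np.array([d@[np.cos(A),np.sin(A)],d@[-np.sin(A),np.cos(A)]])
def delta(s,xy,z=None,y=None):
    if y is None:y=yaw(s)
    a=np.radians(y);d=np.array(xy)-s["eef_pos"][:2]
    return "dyaw(tool z rad) %.3f  tool dx %.1f dy %.1f dz %.1f"%(-np.radians((y-yaw(s)+180)%360-180),d@[np.cos(a),np.sin(a)],d@[np.sin(a),-np.cos(a)],0 if z is None else s["eef_pos"][2]-z)
def tab(c,s=None,box=None,z0=125,z1=165):
    P=cloud(c,s);q=P.reshape(-1,3);k=(c["z_map"].ravel()>0)&(q[:,2]>z0)&(q[:,2]<z1)
    if box: k&=(q[:,0]>box[0])&(q[:,0]<box[1])&(q[:,1]>box[2])&(q[:,1]<box[3])
    return q[k],k
E
python3 - <<'E'
from h import *
s=sense();c=capture("wrist");print(s["time_s"],s["eef_pos"],yaw(s),s["force"],s["joints"])
pickle.dump((c,s),open("w1.pkl","wb"));cv2.imwrite("pics/w1.png",c["image"])
q,k=tab(c,s,(380,520,40,180));print(len(q),cv2.minAreaRect(q[:,:2].astype(np.float32)) if len(q) else 0)
t=capture("top");cv2.imwrite("pics/t1.png",t["image"])
q,k=tab(t,None,(380,520,40,180));print(len(q),cv2.minAreaRect(q[:,:2].astype(np.float32)) if len(q) else 0)
E
```

```text
2.6 [410.15768485  24.68987106 250.05743804] 114.41333030237153 [ 0.34953376 -0.65407506  0.01240422] [-2.27295951e-01  5.75809513e-02  1.80884117e+00  8.02114688e-04
  1.27562825e+00 -6.53622458e-01]
3304 ((471.8355407714844, 83.74554443359375), (87.47972106933594, 84.23381042480469), 89.9992904663086)
95 ((476.0580139160156, 80.18896484375), (18.650531768798828, 110.91336059570312), 37.662601470947266)
```

View pics/w1.png

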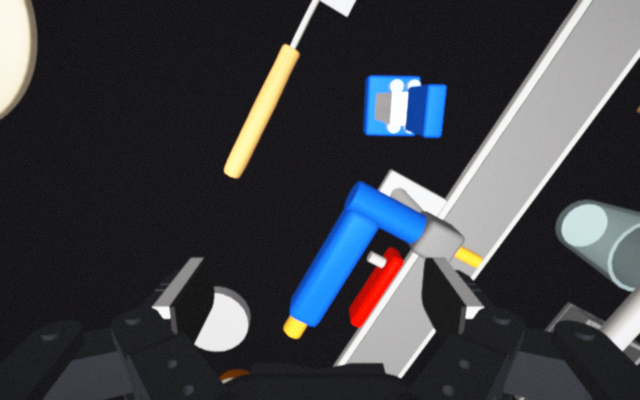

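The wrist view shows the blue carrier at about (405,105). The strip foot is at its left edge (377,108), so carrier +x points to image right (tool +y), as assumed. The gun handle is at (335,250) and the trigger at (375,290). Next I centre over blue.

>>> {"name": "move_arm", "arguments": {
  "moves": [
    {"turn": [0,0,0],"translation": [15,18,0],"hand": 1},
    {"turn": [0,0,0],"translation": [20,22,0],"hand": 1},
    {"turn": [0,0,0],"translation": [15,20,0],"hand": 1},
    {"turn": [0,0,0],"translation": [12,14,0],"hand": 1},
    {"turn": [0,0,0],"translation": [0,0,0],"hand": 1},
    {"turn": [0,0,0],"translation": [0,0,0],"hand": 1}
  ]
}}

```text
time_s: 3.2
eef_pos: [451.7, 107.9, 250.0]
ee_rot: [-0.0, 0.543, 0.84, -0.0]
force: [0.3, -0.4, 0.5]
grip_width: 0.999
grip_force: 0.0
```

```bash
cat >> h.py <<'E'
def seetab(lo,hi,r=60,z0=125,z1=165,name=None,show=False):
    """tab of hue lo..hi (or white if lo<0) near the TCP from the wrist camera"""
    s=sense();c=capture("wrist");h=cv2.cvtColor(c["image"],cv2.COLOR_BGR2HSV);P=cloud(c,s)
    m=(h[...,0]>=lo)&(h[...,0]<=hi)&(h[...,1]>100) if lo>=0 else (h[...,1]<60)&(h[...,2]>110)
    d=np.hypot(*(P[...,:2]-s["eef_pos"][:2]).transpose(2,0,1))
    m&=(c["z_map"]>0)&(d<r)&(P[...,2]>z0)&(P[...,2]<z1)
    if name: cv2.imwrite(name,c["image"])
    q=P[m];rc=cv2.minAreaRect(q[:,:2].astype(np.float32)) if len(q)>3 else None
    return s,c,q,rc,m
E
python3 - <<'E'
from h import *
s,c,q,rc,m=seetab(100,125,name="pics/w2.png")
print(s["time_s"],s["eef_pos"],yaw(s),len(q),rc,s["joints"])
if len(q):
  t=q[q[:,2]>np.percentile(q[:,2],60)];print(np.percentile(q[:,2],95),cv2.minAreaRect(t[:,:2].astype(np.float32)))
print(delta(s,(451.8,112.1),128))
E
```

```text
3.2 [451.71806953 107.88454377 249.99552859] 114.17778996038587 1048 ((448.4471740722656, 87.99540710449219), (79.75921630859375, 24.527259826660156), 86.5392837524414) [-1.84807891e-02  1.79617360e-01  1.66986230e+00 -3.79549189e-04
  1.29295485e+00 -4.40358573e-01]
152.38663341332227 ((449.13885498046875, 111.98263549804688), (10.60724925994873, 30.143749237060547), 23.771841049194336)
dyaw(tool z rad) -0.000  tool dx 3.8 dy 1.8 dz 122.0
```

>>> {"name": "move_arm", "arguments": {
  "moves": [
    {"turn": [0,0,0],"translation": [4,0.6,15],"hand": 1},
    {"turn": [0,0,0],"translation": [0,0,30],"hand": 1},
    {"turn": [0,0,0],"translation": [0,0,30],"hand": 1},
    {"turn": [0,0,0],"translation": [0,0,25],"hand": 1},
    {"turn": [0,0,0],"translation": [0,0,15],"hand": 1},
    {"turn": [0,0,0],"translation": [0,0,7],"hand": 1},
    {"turn": [0,0,0],"translation": [0,0,0],"hand": 1}
  ]
}}

```text
time_s: 3.83
eef_pos: [450.1, 111.4, 127.5]
ee_rot: [-0.001, 0.544, 0.839, -0.001]
force: [-0.7, 0.2, -0.3]
grip_width: 1.003
grip_force: 0.0
```

>>> {"name": "move_arm", "arguments": {
  "moves": [
    {"turn": [0,0,0],"translation": [0,0,0],"hand": 0.4},
    {"turn": [0,0,0],"translation": [0,0,0],"hand": 0.4},
    {"turn": [0,0,0],"translation": [0,0,0],"hand": 0.3},
    {"turn": [0,0,0],"translation": [0,0,0],"hand": 0.25},
    {"turn": [0,0,0],"translation": [0,0,0],"hand": 0.2},
    {"turn": [0,0,0],"translation": [0,0,0],"hand": 0.1},
    {"turn": [0,0,0],"translation": [0,0,0],"hand": 0},
    {"turn": [0,0,0],"translation": [0,0,0],"hand": 0},
    {"turn": [0,0,0],"translation": [0,0,0],"hand": 0}
  ]
}}

```text
time_s: 4.58
eef_pos: [450.8, 112.5, 128.5]
ee_rot: [0.0, 0.543, 0.84, 0.0]
force: [-0.8, 0.1, 2.7]
grip_width: 0.137
grip_force: 35.5
```

Blue is gripped. I lift it, align it to the rail and approach the loading end.

>>> {"name": "move_arm", "arguments": {
  "moves": [
    {"turn": [0,0,0],"translation": [0,0,-15],"hand": 0},
    {"turn": [0,0,0],"translation": [0,0,-30],"hand": 0},
    {"turn": [0,0,0],"translation": [0,0,-35],"hand": 0},
    {"turn": [0,0,0],"translation": [0,0,-35],"hand": 0},
    {"turn": [0,0,0],"translation": [0,0,-21],"hand": 0},
    {"turn": [0,0,0.099],"translation": [0,0,-10],"hand": 0},
    {"turn": [0,0,0.099],"translation": [0,0,0],"hand": 0},
    {"turn": [0,0,0.099],"translation": [0,0,0],"hand": 0},
    {"turn": [0,0,0.099],"translation": [0,0,0],"hand": 0},
    {"turn": [0,0,0.099],"translation": [0,0,0],"hand": 0}
  ]
}}

```text
time_s: 5.42
eef_pos: [450.6, 112.5, 274.0]
ee_rot: [-0.0, 0.734, 0.679, -0.0]
force: [-0.1, 0.2, -2.0]
grip_width: 0.135
grip_force: 34.9
```

>>> {"name": "move_arm", "arguments": {
  "moves": [
    {"turn": [0,0,0],"translation": [10,8,0],"hand": 0},
    {"turn": [0,0,0],"translation": [20,15,0],"hand": 0},
    {"turn": [0,0,0],"translation": [25,17,0],"hand": 0},
    {"turn": [0,0,0],"translation": [25,17,0],"hand": 0},
    {"turn": [0,0,0],"translation": [15,10,0],"hand": 0},
    {"turn": [0,0,0],"translation": [10,7,0],"hand": 0},
    {"turn": [0,0,0],"translation": [0,0,0],"hand": 0},
    {"turn": [0,0,0],"translation": [0,0,0],"hand": 0}
  ]
}}

```text
time_s: 6.08
eef_pos: [532.0, 211.8, 273.5]
ee_rot: [-0.0, 0.732, 0.681, -0.001]
force: [-0.3, -1.0, -1.8]
grip_width: 0.135
grip_force: 34.9
```

Run:
```python
from h import *
s=sense();print(s["time_s"],s["eef_pos"],yaw(s),inst(s["eef_pos"]),s["force"],s["grip_width"])
c=capture("wrist");cv2.imwrite("pics/w3.png",c["image"])
P=cloud(c,s);q=P.reshape(-1,3);k=(c["z_map"].ravel()>0)&(q[:,2]>202)&(q[:,2]<209.5)
w=np.array([inst(p) for p in q[k]]);w=w[abs(w[:,0])<20]
b=np.arange(60,330,30)
for a in b:
    e=w[(w[:,1]>=a)&(w[:,1]<a+30)]
    if len(e): print(a,len(e),np.median(e[:,0]).round(1))
print(np.percentile(q[k][:,2],[50,99]))
t=capture("scene");cv2.imwrite("pics/s3.png",cv2.resize(t["image"][60:300,200:520],None,fx=2,fy=2))
```

```text
6.0833 [531.9513179  211.84783054 273.5278337 ] 85.85505297798171 [-70.53193347 179.61453382] [-0.27498143 -0.97067735 -1.82060839] 0.13477321129153322
120 521 -1.5
150 1064 -2.0
180 1208 -2.0
210 1364 -1.9
240 1581 -1.9
270 1569 -2.0
[206.44332732 208.69107726]
```

View pics/s3.png

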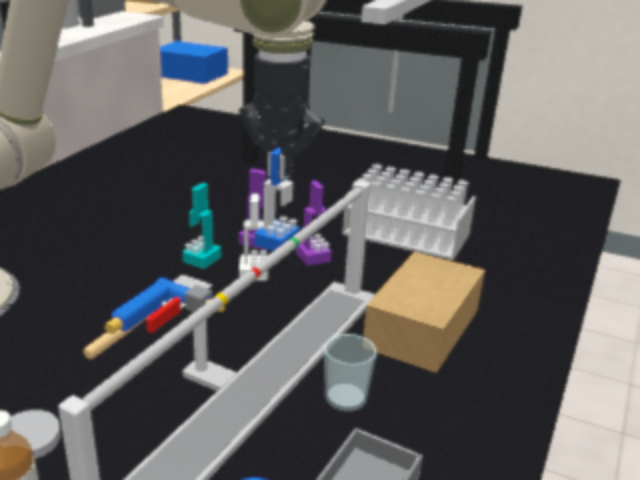

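The scene crop shows blue held with its strip on the left and hook tip on the right (285,190), facing the rail. Next I move it over the rail and lower it.

>>> {"name": "move_arm", "arguments": {
  "moves": [
    {"turn": [0,0,0],"translation": [0,10,0],"hand": 0},
    {"turn": [0,0,0],"translation": [0,20,0],"hand": 0},
    {"turn": [0,0,0],"translation": [0,20,0],"hand": 0},
    {"turn": [0,0,0],"translation": [0,12,0],"hand": 0},
    {"turn": [0,0,0],"translation": [0,7.5,0],"hand": 0},
    {"turn": [0,0,0],"translation": [0,0,0],"hand": 0},
    {"turn": [0,0,0],"translation": [0,0,10],"hand": 0},
    {"turn": [0,0,0],"translation": [0,0,14],"hand": 0},
    {"turn": [0,0,0],"translation": [0,0,5],"hand": 0},
    {"turn": [0,0,0],"translation": [0,0,0],"hand": 0}
  ]
}}

```text
time_s: 7.02
eef_pos: [600.4, 206.6, 243.7]
ee_rot: [-0.001, 0.732, 0.681, -0.001]
force: [-1.0, 0.9, -1.7]
grip_width: 0.136
grip_force: 34.9
```

>>> {"name": "move_arm", "arguments": {
  "moves": [
    {"turn": [0,0,0],"translation": [0,0,1.5],"hand": 0},
    {"turn": [0,0,0],"translation": [0,0,1.5],"hand": 0},
    {"turn": [0,0,0],"translation": [0,0,0],"hand": 0}
  ]
}}

```text
time_s: 7.27
eef_pos: [601.5, 206.8, 242.6]
ee_rot: [0.0, 0.732, 0.681, 0.0]
force: [0.3, 0.0, -1.4]
grip_width: 0.138
grip_force: 35.0
```

>>> {"name": "move_arm", "arguments": {
  "moves": [
    {"turn": [0,0,0],"translation": [0,0,1],"hand": 0},
    {"turn": [0,0,0],"translation": [0,0,0],"hand": 0},
    {"turn": [0,0,0],"translation": [0,0,0],"hand": 0}
  ]
}}

```text
time_s: 7.52
eef_pos: [601.5, 206.7, 241.4]
ee_rot: [0.0, 0.732, 0.681, 0.0]
force: [-0.9, -0.7, -1.9]
grip_width: 0.135
grip_force: 34.9
```

Run:
```python
from h import *
s=sense();print(s["eef_pos"],inst(s["eef_pos"]),s["force"],yaw(s))
```

```text
[601.51806733 206.73491685 241.43649076] [ -0.7775768  179.54942211] [-0.86027472 -0.70804584 -1.94028577] 85.81722839290931
```

>>> {"name": "move_arm", "arguments": {
  "moves": [
    {"turn": [0,0,0],"translation": [0,0,0.7],"hand": 0},
    {"turn": [0,0,0],"translation": [-10,0,0],"hand": 0},
    {"turn": [0,0,0],"translation": [-20,0,0],"hand": 0},
    {"turn": [0,0,0],"translation": [-25,0,0],"hand": 0},
    {"turn": [0,0,0],"translation": [-25,0,0],"hand": 0},
    {"turn": [0,0,0],"translation": [-25,0,0],"hand": 0},
    {"turn": [0,0,0],"translation": [-25,0,0],"hand": 0},
    {"turn": [0,0,0],"translation": [-25,0,0],"hand": 0},
    {"turn": [0,0,0],"translation": [-15,0,0],"hand": 0},
    {"turn": [0,0,0],"translation": [-9.2,0,0],"hand": 0}
  ]
}}

```text
time_s: 8.35
eef_pos: [588.1, 25.6, 240.7]
ee_rot: [0.0, 0.733, 0.68, -0.0]
force: [-1.0, 0.1, -1.7]
grip_width: 0.135
grip_force: 35.0
```

>>> {"name": "move_arm", "arguments": {
  "moves": [
    {"turn": [0,0,0],"translation": [0,0,0],"hand": 0},
    {"turn": [0,0,0],"translation": [0,0,0],"hand": 0},
    {"turn": [0,0,0],"translation": [0,0,0],"hand": 0}
  ]
}}

```text
time_s: 8.6
eef_pos: [588.4, 28.8, 240.7]
ee_rot: [-0.0, 0.732, 0.681, 0.0]
force: [-0.4, -0.2, -2.3]
grip_width: 0.134
grip_force: 34.9
```

Run:
```python
from h import *
s=sense();print(s["eef_pos"],inst(s["eef_pos"]),s["force"],yaw(s),s["grip_width"])
t=capture("scene");cv2.imwrite("pics/s4.png",cv2.resize(t["image"][100:300,220:480],None,fx=3,fy=3))
```

```text
[588.42158399  28.84864677 240.65290579] [-0.96647469  1.18180375] [-0.42752675 -0.17434741 -2.34637037] 85.86450072553517 0.13401903807679807
```

View pics/s4.png

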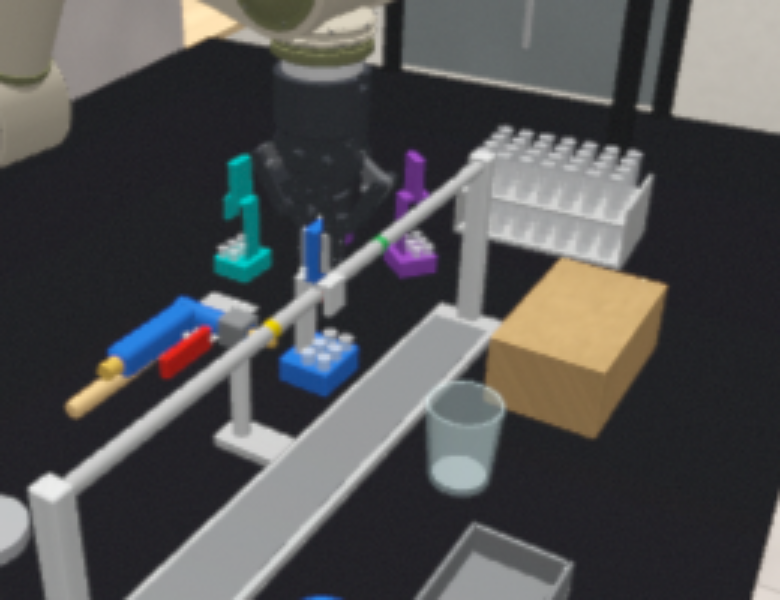

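Blue is hooked on the rail at the mark, with the hook tip at about (333,295) on the far side. I lower it to contact.

>>> {"name": "move_arm", "arguments": {
  "moves": [
    {"turn": [0,0,0],"translation": [-0.8,0,1],"hand": 0},
    {"turn": [0,0,0],"translation": [0,0,0],"hand": 0},
    {"turn": [0,0,0],"translation": [0,0,0],"hand": 0}
  ]
}}

```text
time_s: 8.9
eef_pos: [588.6, 28.3, 240.3]
ee_rot: [0.0, 0.732, 0.681, 0.001]
force: [-1.0, 3.3, 4.5]
grip_width: 0.136
grip_force: 35.8
```

>>> {"name": "move_arm", "arguments": {
  "moves": [
    {"turn": [0,0,0],"translation": [0,0,1],"hand": 0},
    {"turn": [0,0,0],"translation": [0,0,0],"hand": 0},
    {"turn": [0,0,0],"translation": [0,0,0],"hand": 0}
  ]
}}

```text
time_s: 9.15
eef_pos: [588.6, 28.2, 240.3]
ee_rot: [0.0, 0.732, 0.681, 0.001]
force: [-3.5, 4.5, 10.8]
grip_width: 0.133
grip_force: 36.8
```

>>> {"name": "move_arm", "arguments": {
  "moves": [
    {"turn": [0,0,0],"translation": [0,0,-1.6],"hand": 0},
    {"turn": [0,0,0],"translation": [0,0,0],"hand": 0.2},
    {"turn": [0,0,0],"translation": [0,0,0],"hand": 0.3},
    {"turn": [0,0,0],"translation": [0,0,0],"hand": 0.5},
    {"turn": [0,0,0],"translation": [0,0,0],"hand": 1},
    {"turn": [0,0,0],"translation": [0,0,0],"hand": 1},
    {"turn": [0,0,0],"translation": [0,0,0],"hand": 1}
  ]
}}

```text
time_s: 9.73
eef_pos: [588.4, 27.2, 240.1]
ee_rot: [-0.0, 0.732, 0.681, -0.0]
force: [0.1, 0.5, -0.6]
grip_width: 0.856
grip_force: 0.0
```

>>> {"name": "move_arm", "arguments": {
  "moves": [
    {"turn": [0,0,0],"translation": [0,0,-15],"hand": 1},
    {"turn": [0,0,0],"translation": [0,0,-25],"hand": 1},
    {"turn": [0,0,0],"translation": [0,0,-20],"hand": 1},
    {"turn": [0,0,0],"translation": [0,-10,0],"hand": 1},
    {"turn": [0,0,0],"translation": [-15,-25,0],"hand": 1},
    {"turn": [0,0,0],"translation": [-15,-30,0],"hand": 1},
    {"turn": [0,0,0],"translation": [-15,-30,0],"hand": 1},
    {"turn": [0,0,0],"translation": [-10,-25,0],"hand": 1},
    {"turn": [0,0,0],"translation": [-5,-14,0],"hand": 1},
    {"turn": [0,0,0],"translation": [0,0,0],"hand": 1}
  ]
}}

```text
time_s: 10.57
eef_pos: [448.5, -23.3, 300.8]
ee_rot: [0.0, 0.733, 0.68, 0.0]
force: [0.0, 1.2, 0.7]
grip_width: 0.993
grip_force: 0.0
```

Run:
```python
from h import *
s=sense();c=capture("wrist");P=cloud(c,s);print(s["eef_pos"],inst(s["eef_pos"]),yaw(s),s["force"])
h=cv2.cvtColor(c["image"],cv2.COLOR_BGR2HSV)
def rep(n,m,z0,z1):
    m=m&(c["z_map"]>0)&(P[...,2]>z0)&(P[...,2]<z1);q=P[m]
    w=np.array([inst(p) for p in q]);print(n,len(q),np.percentile(w,[1,50,99],0).round(1).tolist(),np.percentile(q[:,2],98).round(1))
S=h[...,1]>120;H=h[...,0]
rep("trig",S&((H<8)|(H>172)),133,145);rep("handle+barrel",S&(H>100)&(H<125),136,148);rep("bluetab",S&(H>100)&(H<125),255,270)
cv2.imwrite("pics/w5.png",c["image"])
t=capture("top");q,k=tab(t,None,(540,640,-30,90),250,275);print(cv2.minAreaRect(q[:,:2].astype(np.float32)) if len(q) else 0,len(q), inst((588.6,28.2)))
```

```text
[448.53403561 -23.29111311 300.79399956] [-136.71399706  -60.94460707] 85.74359991374341 [0.02810745 1.22907409 0.72509024]
trig 950 [[-111.9, -86.5], [-107.4, -53.9], [-102.0, -24.0]] 142.6
handle+barrel 6086 [[-157.9, -100.6], [-139.9, -22.6], [14.8, 25.1]] 144.6
bluetab 2692 [[-9.8, -15.7], [-6.4, 0.3], [2.3, 15.0]] 264.5
((588.531982421875, 27.042381286621094), (30.356809616088867, 12.264795303344727), 87.18683624267578) 82 [-0.74158532  0.54776931]
```

View pics/w5.png

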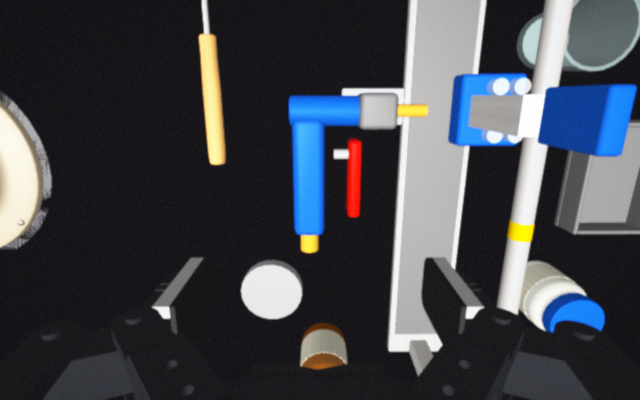

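The view confirms the gun geometry: handle at (308,180), trigger at (353,180). Blue hangs at the mark at upper right, centred (y ≈ 0.3). I descend on the grip and squeeze.

>>> {"name": "move_arm", "arguments": {
  "moves": [
    {"turn": [0,0,0],"translation": [0,-1.3,15],"hand": 1},
    {"turn": [0,0,0],"translation": [0,0,30],"hand": 1},
    {"turn": [0,0,0],"translation": [0,0,35],"hand": 1},
    {"turn": [0,0,0],"translation": [0,0,35],"hand": 1},
    {"turn": [0,0,0],"translation": [0,0,30],"hand": 1},
    {"turn": [0,0,0],"translation": [0,0,18],"hand": 1},
    {"turn": [0,0,0],"translation": [0,0,8],"hand": 1},
    {"turn": [0,0,0],"translation": [0,0,0],"hand": 1},
    {"turn": [0,0,0],"translation": [0,0,0],"hand": 1}
  ]
}}

```text
time_s: 11.42
eef_pos: [449.9, -22.7, 129.7]
ee_rot: [0.0, 0.732, 0.681, 0.0]
force: [-0.9, -0.7, -0.6]
grip_width: 0.998
grip_force: 0.0
```

>>> {"name": "move_arm", "arguments": {
  "moves": [
    {"turn": [0,0,0],"translation": [0,0,0],"hand": 0.75},
    {"turn": [0,0,0],"translation": [0,0,0],"hand": 0.7},
    {"turn": [0,0,0],"translation": [0,0,0],"hand": 0.6},
    {"turn": [0,0,0],"translation": [0,0,0],"hand": 0.5},
    {"turn": [0,0,0],"translation": [0,0,0],"hand": 0.45},
    {"turn": [0,0,0],"translation": [0,0,0],"hand": 0.4},
    {"turn": [0,0,0],"translation": [0,0,0],"hand": 0.4},
    {"turn": [0,0,0],"translation": [0,0,0],"hand": 0.4},
    {"turn": [0,0,0],"translation": [0,0,0],"hand": 0.4},
    {"turn": [0,0,0],"translation": [0,0,0],"hand": 0.4}
  ],
  "grip_force": 30
}}

```text
time_s: 12.25
eef_pos: [447.6, -22.8, 130.6]
ee_rot: [-0.001, 0.732, 0.681, -0.001]
force: [-15.8, -0.5, 21.6]
grip_width: 0.455
grip_force: 27.6
```

Squeezed home (opening about 39 mm). I hold it for around four seconds.

>>> {"name": "move_arm", "arguments": {
  "moves": [
    {"hand": 0.4,"turn": [0,0,0],"translation": [0,0,0]},
    {"hand": 0.4,"turn": [0,0,0],"translation": [0,0,0]},
    {"hand": 0.4,"turn": [0,0,0],"translation": [0,0,0]},
    {"hand": 0.4,"turn": [0,0,0],"translation": [0,0,0]},
    {"hand": 0.4,"turn": [0,0,0],"translation": [0,0,0]},
    {"hand": 0.4,"turn": [0,0,0],"translation": [0,0,0]},
    {"hand": 0.4,"turn": [0,0,0],"translation": [0,0,0]},
    {"hand": 0.4,"turn": [0,0,0],"translation": [0,0,0]},
    {"hand": 0.4,"turn": [0,0,0],"translation": [0,0,0]},
    {"hand": 0.4,"turn": [0,0,0],"translation": [0,0,0]}
  ]
}}

```text
time_s: 13.08
eef_pos: [447.6, -22.8, 130.6]
ee_rot: [-0.001, 0.732, 0.681, -0.001]
force: [-14.8, -0.5, 22.2]
grip_width: 0.453
grip_force: 27.6
```

>>> {"name": "move_arm", "arguments": {
  "moves": [
    {"hand": 0.4,"turn": [0,0,0],"translation": [0,0,0]},
    {"hand": 0.4,"turn": [0,0,0],"translation": [0,0,0]},
    {"hand": 0.4,"turn": [0,0,0],"translation": [0,0,0]},
    {"hand": 0.4,"turn": [0,0,0],"translation": [0,0,0]},
    {"hand": 0.4,"turn": [0,0,0],"translation": [0,0,0]},
    {"hand": 0.4,"turn": [0,0,0],"translation": [0,0,0]},
    {"hand": 0.4,"turn": [0,0,0],"translation": [0,0,0]},
    {"hand": 0.4,"turn": [0,0,0],"translation": [0,0,0]},
    {"hand": 0.4,"turn": [0,0,0],"translation": [0,0,0]},
    {"hand": 0.4,"turn": [0,0,0],"translation": [0,0,0]}
  ]
}}

```text
time_s: 13.92
eef_pos: [447.6, -22.8, 130.6]
ee_rot: [-0.001, 0.732, 0.681, -0.001]
force: [-14.9, -1.2, 21.9]
grip_width: 0.454
grip_force: 27.6
```

>>> {"name": "move_arm", "arguments": {
  "moves": [
    {"hand": 0.4,"turn": [0,0,0],"translation": [0,0,0]},
    {"hand": 0.4,"turn": [0,0,0],"translation": [0,0,0]},
    {"hand": 0.4,"turn": [0,0,0],"translation": [0,0,0]},
    {"hand": 0.4,"turn": [0,0,0],"translation": [0,0,0]},
    {"hand": 0.4,"turn": [0,0,0],"translation": [0,0,0]},
    {"hand": 0.4,"turn": [0,0,0],"translation": [0,0,0]},
    {"hand": 0.4,"turn": [0,0,0],"translation": [0,0,0]},
    {"hand": 0.4,"turn": [0,0,0],"translation": [0,0,0]},
    {"hand": 0.4,"turn": [0,0,0],"translation": [0,0,0]},
    {"hand": 0.4,"turn": [0,0,0],"translation": [0,0,0]}
  ]
}}

```text
time_s: 14.75
eef_pos: [447.6, -22.8, 130.6]
ee_rot: [-0.001, 0.732, 0.681, -0.001]
force: [-15.4, -1.2, 23.2]
grip_width: 0.454
grip_force: 27.6
```

Run:
```python
from h import *
s=sense();c=capture("wrist");P=cloud(c,s);print(s["time_s"],s["eef_pos"],s["grip_width"],s["grip_force"],s["force"])
h=cv2.cvtColor(c["image"],cv2.COLOR_BGR2HSV)
m=(h[...,1]>120)&((h[...,0]<8)|(h[...,0]>172))&(c["z_map"]>0)&(P[...,2]>133)&(P[...,2]<146)
w=np.array([inst(p) for p in P[m]]);print(len(w),np.percentile(w,[1,50,99],0) if len(w) else 0)
```

```text
14.75 [447.61991813 -22.75451259 130.58979956] 0.45421194963691697 27.56605714559555 [-15.43392703  -1.22368119  23.20266406]
4571 [[-128.22238096  -86.02165445]
 [-123.7401878   -50.9446963 ]
 [-118.42518458  -23.49697702]]
```

>>> {"name": "move_arm", "arguments": {
  "moves": [
    {"hand": 0.4,"turn": [0,0,0],"translation": [0,0,0]},
    {"hand": 0.4,"turn": [0,0,0],"translation": [0,0,0]},
    {"hand": 0.4,"turn": [0,0,0],"translation": [0,0,0]},
    {"hand": 0.4,"turn": [0,0,0],"translation": [0,0,0]},
    {"hand": 0.4,"turn": [0,0,0],"translation": [0,0,0]},
    {"hand": 0.4,"turn": [0,0,0],"translation": [0,0,0]},
    {"hand": 0.4,"turn": [0,0,0],"translation": [0,0,0]},
    {"hand": 0.4,"turn": [0,0,0],"translation": [0,0,0]},
    {"hand": 0.4,"turn": [0,0,0],"translation": [0,0,0]},
    {"hand": 0.4,"turn": [0,0,0],"translation": [0,0,0]}
  ]
}}

```text
time_s: 15.63
eef_pos: [447.6, -22.7, 130.6]
ee_rot: [-0.001, 0.732, 0.681, -0.001]
force: [-16.1, -1.5, 22.1]
grip_width: 0.45
grip_force: 27.6
```

>>> {"name": "move_arm", "arguments": {
  "moves": [
    {"hand": 0.4,"turn": [0,0,0],"translation": [0,0,0]},
    {"hand": 0.4,"turn": [0,0,0],"translation": [0,0,0]},
    {"hand": 0.4,"turn": [0,0,0],"translation": [0,0,0]},
    {"hand": 0.7,"turn": [0,0,0],"translation": [0,0,0]},
    {"hand": 1,"turn": [0,0,0],"translation": [0,0,0]},
    {"hand": 1,"turn": [0,0,0],"translation": [0,0,0]},
    {"hand": 1,"turn": [0,0,0],"translation": [0,0,0]},
    {"hand": 1,"turn": [0,0,0],"translation": [0,0,0]},
    {"hand": 1,"turn": [0,0,0],"translation": [0,0,0]},
    {"hand": 1,"turn": [0,0,0],"translation": [0,0,0]}
  ]
}}

```text
time_s: 16.47
eef_pos: [448.9, -22.7, 129.1]
ee_rot: [-0.0, 0.732, 0.681, -0.0]
force: [0.1, 0.2, -1.0]
grip_width: 0.998
grip_force: 0.0
```

Trigger face measured at −118.4, which is home (16 mm of travel). It is now released. Back to blue.

>>> {"name": "move_arm", "arguments": {
  "moves": [
    {"hand": 1,"turn": [0,0,0],"translation": [0,0,-15]},
    {"hand": 1,"turn": [0,0,0],"translation": [0,0,-30]},
    {"hand": 1,"turn": [0,0,0],"translation": [0,0,-36]},
    {"hand": 1,"turn": [0,0,0],"translation": [0,0,-36]},
    {"hand": 1,"turn": [0,0,0],"translation": [0,0,-34]},
    {"hand": 1,"turn": [0,0,0],"translation": [0,0,-20]},
    {"hand": 1,"turn": [0,0,0],"translation": [5,10,0]},
    {"hand": 1,"turn": [0,0,0],"translation": [12,28,0]},
    {"hand": 1,"turn": [0,0,0],"translation": [14,30,0]},
    {"hand": 1,"turn": [0,0,0],"translation": [14,30,0]}
  ]
}}

```text
time_s: 17.3
eef_pos: [551.1, 15.5, 300.3]
ee_rot: [0.0, 0.733, 0.681, 0.0]
force: [-0.7, -0.6, 0.2]
grip_width: 0.998
grip_force: 0.0
```

>>> {"name": "move_arm", "arguments": {
  "moves": [
    {"hand": 1,"turn": [0,0,0],"translation": [12,25,0]},
    {"hand": 1,"turn": [0,0,0],"translation": [3.5,12.6,0]},
    {"hand": 1,"turn": [0,0,0],"translation": [0,0,0]},
    {"hand": 1,"turn": [0,0,0],"translation": [0,0,10]},
    {"hand": 1,"turn": [0,0,0],"translation": [0,0,20]},
    {"hand": 1,"turn": [0,0,0],"translation": [0,0,18]},
    {"hand": 1,"turn": [0,0,0],"translation": [0,0,9]},
    {"hand": 1,"turn": [0,0,0],"translation": [0,0,0]},
    {"hand": 1,"turn": [0,0,0],"translation": [0,0,0]}
  ]
}}

```text
time_s: 18.05
eef_pos: [588.4, 27.5, 243.6]
ee_rot: [0.0, 0.733, 0.681, 0.0]
force: [-0.4, 0.1, 0.7]
grip_width: 0.998
grip_force: 0.0
```

Run:
```python
from h import *
s=sense();print(s["eef_pos"],inst(s["eef_pos"]),yaw(s),s["force"])
t=capture("top")
for n,b in(("blue",(540,640,-30,90)),):
    q,k=tab(t,None,b,250,275);print(len(q))
q,k=tab(t,None,(380,480,280,390),125,165);print("white",len(q),cv2.minAreaRect(q[:,:2].astype(np.float32)) if len(q) else 0)
```

```text
[588.35353992  27.46582789 243.63911332] [-0.93426873 -0.20231359] 85.79550211800125 [-0.38592109  0.10978945  0.66370555]
0
white 82 ((428.1796875, 334.50994873046875), (12.220977783203125, 32.23984146118164), 25.183446884155273)
```

>>> {"name": "move_arm", "arguments": {
  "moves": [
    {"hand": 1,"turn": [0,0,0],"translation": [0,0,3]},
    {"hand": 0.5,"turn": [0,0,0],"translation": [0,0,0]},
    {"hand": 0.4,"turn": [0,0,0],"translation": [0,0,0]},
    {"hand": 0.3,"turn": [0,0,0],"translation": [0,0,0]},
    {"hand": 0.2,"turn": [0,0,0],"translation": [0,0,0]},
    {"hand": 0,"turn": [0,0,0],"translation": [0,0,0]},
    {"hand": 0,"turn": [0,0,0],"translation": [0,0,0]},
    {"hand": 0,"turn": [0,0,0],"translation": [0,0,0]},
    {"hand": 0,"turn": [0,0,0],"translation": [0,0,0]}
  ]
}}

```text
time_s: 18.85
eef_pos: [588.7, 27.7, 240.3]
ee_rot: [0.0, 0.732, 0.681, 0.0]
force: [0.1, 0.7, 0.9]
grip_width: 0.139
grip_force: 34.3
```

>>> {"name": "move_arm", "arguments": {
  "moves": [
    {"hand": 0,"turn": [0,0,0],"translation": [0,0,-0.7]},
    {"hand": 0,"turn": [0,0,0],"translation": [-10,0,0]},
    {"hand": 0,"turn": [0,0,0],"translation": [-25,0,0]},
    {"hand": 0,"turn": [0,0,0],"translation": [-33,0,0]},
    {"hand": 0,"turn": [0,0,0],"translation": [-33,0,0]},
    {"hand": 0,"turn": [0,0,0],"translation": [-33,0,0]},
    {"hand": 0,"turn": [0,0,0],"translation": [-33,0,0]},
    {"hand": 0,"turn": [0,0,0],"translation": [-33,0,0]},
    {"hand": 0,"turn": [0,0,0],"translation": [-30,0,0]},
    {"hand": 0,"turn": [0,0,0],"translation": [-20,0,0]}
  ]
}}

```text
time_s: 19.68
eef_pos: [569.5, -225.1, 240.5]
ee_rot: [-0.0, 0.733, 0.68, -0.0]
force: [-0.5, -0.6, -1.3]
grip_width: 0.134
grip_force: 33.9
```

>>> {"name": "move_arm", "arguments": {
  "moves": [
    {"hand": 0,"turn": [0,0,0],"translation": [-15,0,0]},
    {"hand": 0,"turn": [0,0,0],"translation": [0,0,0]},
    {"hand": 0,"turn": [0,0,0],"translation": [0,0,0]},
    {"hand": 0,"turn": [0,0,0],"translation": [0,0,0]}
  ]
}}

```text
time_s: 20.02
eef_pos: [569.4, -235.8, 240.8]
ee_rot: [-0.0, 0.732, 0.681, 0.0]
force: [1.0, 0.1, -1.3]
grip_width: 0.135
grip_force: 34.0
```

Run:
```python
from h import *
s=sense();print(s["eef_pos"],inst(s["eef_pos"]),yaw(s),s["force"],s["grip_width"])
```

```text
[ 569.43378411 -235.76968672  240.79862941] [  -0.75462933 -264.11680929] 85.86062056650616 [ 0.97651034  0.09562898 -1.26527725] 0.13489494843161445
```

>>> {"name": "move_arm", "arguments": {
  "moves": [
    {"hand": 0,"turn": [0,0,0],"translation": [0,0,0.7]},
    {"hand": 0.2,"turn": [0,0,0],"translation": [0,0,0]},
    {"hand": 0.3,"turn": [0,0,0],"translation": [0,0,0]},
    {"hand": 0.5,"turn": [0,0,0],"translation": [0,0,0]},
    {"hand": 1,"turn": [0,0,0],"translation": [0,0,0]},
    {"hand": 1,"turn": [0,0,0],"translation": [0,0,0]},
    {"hand": 1,"turn": [0,0,0],"translation": [0,0,0]},
    {"hand": 1,"turn": [0,0,0],"translation": [0,0,-15]},
    {"hand": 1,"turn": [0,0,0],"translation": [0,0,-25]},
    {"hand": 1,"turn": [0,0,0],"translation": [0,0,-20]}
  ]
}}

```text
time_s: 20.85
eef_pos: [569.3, -236.6, 301.4]
ee_rot: [0.0, 0.732, 0.681, 0.0]
force: [0.2, 0.3, 0.5]
grip_width: 1.002
grip_force: 0.0
```

>>> {"name": "move_arm", "arguments": {
  "moves": [
    {"hand": 1,"turn": [0,0,0],"translation": [12,-4,0]},
    {"hand": 1,"turn": [0,0,0],"translation": [24,-8,0]},
    {"hand": 1,"turn": [0,0,0],"translation": [33,-11,0]},
    {"hand": 1,"turn": [0,0,0],"translation": [33,-11,0]},
    {"hand": 1,"turn": [0,0,0],"translation": [33,-11,0]},
    {"hand": 1,"turn": [0,0,0],"translation": [33,-11,0]},
    {"hand": 1,"turn": [0,0,0],"translation": [33,-11,0]},
    {"hand": 1,"turn": [0,0,0],"translation": [33,-11,0]},
    {"hand": 1,"turn": [0,0,0],"translation": [33,-11,0]},
    {"hand": 1,"turn": [0,0,0],"translation": [33,-11,0]}
  ]
}}

```text
time_s: 21.68
eef_pos: [490.8, 71.4, 300.4]
ee_rot: [0.0, 0.733, 0.681, 0.0]
force: [0.4, -0.5, 0.0]
grip_width: 1.0
grip_force: 0.0
```

>>> {"name": "move_arm", "arguments": {
  "moves": [
    {"hand": 1,"turn": [0,0,0],"translation": [33,-11,0]},
    {"hand": 1,"turn": [0,0,0],"translation": [33,-11,0]},
    {"hand": 1,"turn": [0,0,0],"translation": [33,-11,0]},
    {"hand": 1,"turn": [0,0,0],"translation": [33,-11,0]},
    {"hand": 1,"turn": [0,0,0],"translation": [33,-11,0]},
    {"hand": 1,"turn": [0,0,0],"translation": [33,-11,0]},
    {"hand": 1,"turn": [0,0,0],"translation": [28,-8,0]},
    {"hand": 1,"turn": [0,0,0],"translation": [15,-4,0]},
    {"hand": 1,"turn": [0,0,0],"translation": [0,0,0]},
    {"hand": 1,"turn": [0,0,0],"translation": [0,0,0]}
  ]
}}

```text
time_s: 22.52
eef_pos: [431.1, 316.1, 300.1]
ee_rot: [0.0, 0.732, 0.681, -0.0]
force: [0.3, -0.1, -0.2]
grip_width: 1.003
grip_force: 0.0
```

>>> {"name": "move_arm", "arguments": {
  "moves": [
    {"hand": 1,"turn": [0,0,-0.1],"translation": [0,0,0]},
    {"hand": 1,"turn": [0,0,-0.1],"translation": [0,0,0]},
    {"hand": 1,"turn": [0,0,-0.1],"translation": [0,0,0]},
    {"hand": 1,"turn": [0,0,-0.1],"translation": [0,0,0]},
    {"hand": 1,"turn": [0,0,-0.11],"translation": [0,0,0]},
    {"hand": 1,"turn": [0,0,0],"translation": [0,0,0]},
    {"hand": 1,"turn": [0,0,0],"translation": [0,0,0]}
  ]
}}

```text
time_s: 23.1
eef_pos: [431.7, 315.0, 300.3]
ee_rot: [0.0, 0.539, 0.842, -0.0]
force: [0.3, 0.2, -0.3]
grip_width: 1.001
grip_force: 0.0
```

Run:
```python
from h import *
s,c,q,rc,m=seetab(-1,0,name="pics/w6.png",r=80)
print(s["time_s"],s["eef_pos"],yaw(s),len(q))
if len(q):
  z=np.percentile(q[:,2],90);t=q[q[:,2]>z-6];print(z,cv2.minAreaRect(t[:,:2].astype(np.float32)))
t=capture("top");cv2.imwrite("pics/t6.png",t["image"])
q,k=tab(t,None,(350,500,270,400),125,165);print(len(q),cv2.minAreaRect(q[:,:2].astype(np.float32)) if len(q) else 0)
q,k=tab(t,None,(540,600,-300,-180),250,275);print("blue",len(q),inst(q.mean(0)),cv2.minAreaRect(q[:,:2].astype(np.float32)) if len(q) else 0)
print(delta(s,(428.2,334.5),128))
```

```text
23.1 [431.71169915 315.00590828 300.30624184] 114.77674278407024 643
152.12248303119898 ((425.0956115722656, 335.3150939941406), (11.120847702026367, 31.62381362915039), 24.751176834106445)
0 0
blue 86 [  -0.88395578 -262.27163191] ((570.2478637695312, -234.720458984375), (30.188024520874023, 12.17151165008545), 86.88326263427734)
dyaw(tool z rad) -0.000  tool dx 19.2 dy 5.0 dz 172.3
```

View pics/w6.png

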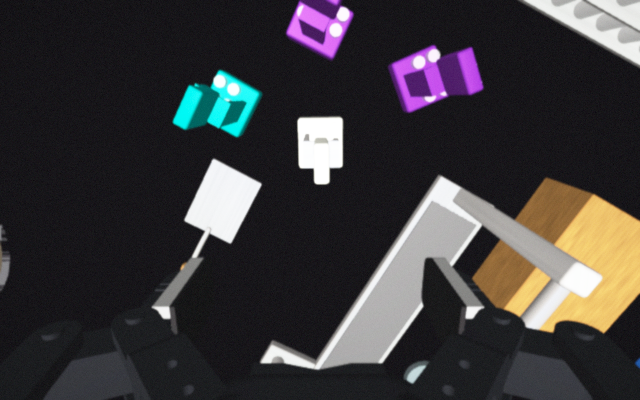

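The wrist view shows white at (320,142), the look-alikes turquoise (215,100) and purple (320,25) and (435,75), and the rail's +y post at right. I'll check white's strip side with a zoom.

Run:
```python
import cv2,numpy as np
a=cv2.imread("pics/w6.png")[100:200,270:370];b=cv2.imread("pics/scene0.png")[150:210,295:355]
z=lambda i:cv2.resize(i,(390,390),interpolation=cv2.INTER_CUBIC)
cv2.imwrite("pics/z.png",np.hstack([z(a),z(b)]))
```

```text
(no output)
```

View pics/z.png

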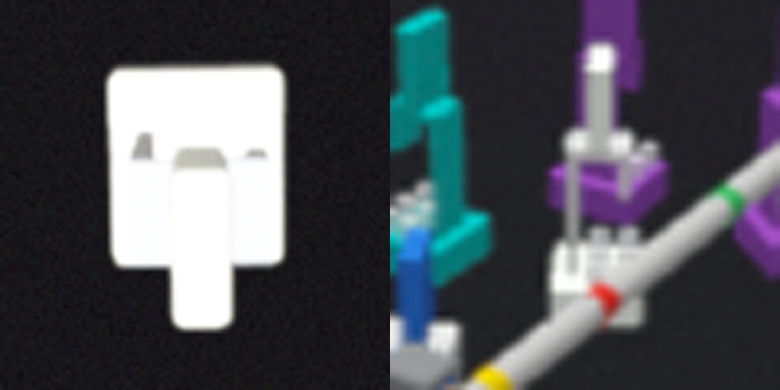

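The zoom confirms the strip on the left (tool −y) and the short tip on the right. I descend and grip white.

>>> {"name": "move_arm", "arguments": {
  "moves": [
    {"hand": 1,"turn": [0,0,0],"translation": [10,2,5]},
    {"hand": 1,"turn": [0,0,0],"translation": [10,2,15]},
    {"hand": 1,"turn": [0,0,0],"translation": [0,0,30]},
    {"hand": 1,"turn": [0,0,0],"translation": [0,0,34]},
    {"hand": 1,"turn": [0,0,0],"translation": [0,0,34]},
    {"hand": 1,"turn": [0,0,0],"translation": [0,0,30]},
    {"hand": 1,"turn": [0,0,0],"translation": [0,0,16]},
    {"hand": 1,"turn": [0,0,0],"translation": [0,0,8]},
    {"hand": 1,"turn": [0,0,0],"translation": [0,0,0]},
    {"hand": 1,"turn": [0,0,0],"translation": [0,0,0]}
  ]
}}

```text
time_s: 24.03
eef_pos: [426.7, 336.2, 128.9]
ee_rot: [0.0, 0.537, 0.843, 0.0]
force: [-0.4, 0.8, 0.2]
grip_width: 1.001
grip_force: 0.0
```

>>> {"name": "move_arm", "arguments": {
  "moves": [
    {"turn": [0,0,0],"translation": [0,0,0],"hand": 0.4},
    {"turn": [0,0,0],"translation": [0,0,0],"hand": 0.4},
    {"turn": [0,0,0],"translation": [0,0,0],"hand": 0.3},
    {"turn": [0,0,0],"translation": [0,0,0],"hand": 0.25},
    {"turn": [0,0,0],"translation": [0,0,0],"hand": 0.2},
    {"turn": [0,0,0],"translation": [0,0,0],"hand": 0.1},
    {"turn": [0,0,0],"translation": [0,0,0],"hand": 0},
    {"turn": [0,0,0],"translation": [0,0,0],"hand": 0},
    {"turn": [0,0,0],"translation": [0,0,0],"hand": 0}
  ]
}}

```text
time_s: 24.78
eef_pos: [426.4, 335.8, 128.3]
ee_rot: [-0.0, 0.537, 0.844, 0.0]
force: [-1.4, 0.6, 2.5]
grip_width: 0.134
grip_force: 34.6
```

Run:
```python
from h import *
s=sense();print(s["eef_pos"],inst(s["eef_pos"]),yaw(s),s["force"],s["grip_width"])
```

```text
[426.42175178 335.81893181 128.31108866] [-184.75632395  295.62363645] 115.03910440747799 [-1.44280393  0.6429214   2.49779683] 0.13419483957375294
```

>>> {"name": "move_arm", "arguments": {
  "moves": [
    {"turn": [0,0,0],"translation": [0,0,-15],"hand": 0},
    {"turn": [0,0,0],"translation": [0,0,-30],"hand": 0},
    {"turn": [0,0,0],"translation": [0,0,-35],"hand": 0},
    {"turn": [0,0,0],"translation": [0,0,-35],"hand": 0},
    {"turn": [0,0,0],"translation": [0,0,-21],"hand": 0},
    {"turn": [0,0,0.102],"translation": [0,0,-10],"hand": 0},
    {"turn": [0,0,0.102],"translation": [0,0,0],"hand": 0},
    {"turn": [0,0,0.102],"translation": [0,0,0],"hand": 0},
    {"turn": [0,0,0.102],"translation": [0,0,0],"hand": 0},
    {"turn": [0,0,0.102],"translation": [0,0,0],"hand": 0}
  ]
}}

```text
time_s: 25.62
eef_pos: [426.4, 335.6, 273.8]
ee_rot: [-0.0, 0.734, 0.679, -0.0]
force: [0.8, -0.4, -1.5]
grip_width: 0.136
grip_force: 34.1
```

>>> {"name": "move_arm", "arguments": {
  "moves": [
    {"turn": [0,0,0],"translation": [-10,10,0],"hand": 0},
    {"turn": [0,0,0],"translation": [-20,20,0],"hand": 0},
    {"turn": [0,0,0],"translation": [-25,25,0],"hand": 0},
    {"turn": [0,0,0],"translation": [-25,25,0],"hand": 0},
    {"turn": [0,0,0],"translation": [-20,20,0],"hand": 0},
    {"turn": [0,0,0],"translation": [-15.6,14.8,0],"hand": 0},
    {"turn": [0,0,0],"translation": [0,0,0],"hand": 0},
    {"turn": [0,0,0],"translation": [0,0,0],"hand": 0}
  ]
}}

```text
time_s: 26.28
eef_pos: [532.8, 211.3, 273.5]
ee_rot: [-0.0, 0.733, 0.68, -0.001]
force: [0.7, -0.4, -1.8]
grip_width: 0.135
grip_force: 34.0
```

Run:
```python
from h import *
s=sense();print(s["eef_pos"],inst(s["eef_pos"]),yaw(s),s["force"],s["grip_width"])
t=capture("scene");cv2.imwrite("pics/s7.png",cv2.resize(t["image"][60:310,180:490],None,fx=2.4,fy=2.4))
```

```text
[532.8242405  211.31800722 273.47910876] [-69.62295749 179.14927122] 85.71396380351104 [ 0.6858683  -0.42176575 -1.76893593] 0.13539887956066793
```

View pics/s7.png

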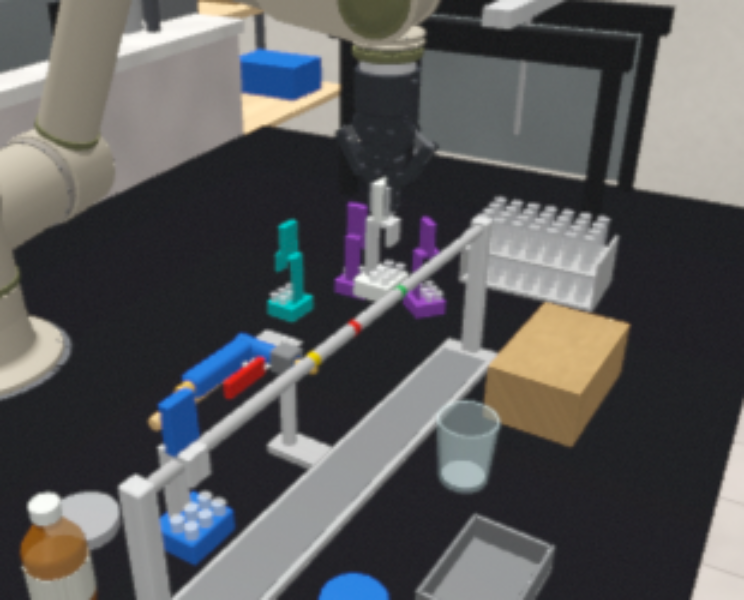

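Blue hangs at the dry end at (195,480). White is held with its tip on the right, aimed at the rail. Hooking it.

>>> {"name": "move_arm", "arguments": {
  "moves": [
    {"turn": [0,0,0],"translation": [0,10,0],"hand": 0},
    {"turn": [0,0,0],"translation": [0,20,0],"hand": 0},
    {"turn": [0,0,0],"translation": [0,20,0],"hand": 0},
    {"turn": [0,0,0],"translation": [0,12,0],"hand": 0},
    {"turn": [0,0,0],"translation": [0,6.7,0],"hand": 0},
    {"turn": [0,0,0],"translation": [0,0,0],"hand": 0},
    {"turn": [0,0,0],"translation": [0,0,10],"hand": 0},
    {"turn": [0,0,0],"translation": [0,0,14],"hand": 0},
    {"turn": [0,0,0],"translation": [0,0,8],"hand": 0},
    {"turn": [0,0,0],"translation": [0,0,0],"hand": 0}
  ]
}}

```text
time_s: 27.17
eef_pos: [599.9, 207.5, 240.9]
ee_rot: [-0.001, 0.732, 0.681, -0.001]
force: [0.2, 0.1, -1.6]
grip_width: 0.142
grip_force: 34.0
```

>>> {"name": "move_arm", "arguments": {
  "moves": [
    {"turn": [0,0,0],"translation": [0,0,0.6],"hand": 0},
    {"turn": [0,0,0],"translation": [0,0,0],"hand": 0},
    {"turn": [0,0,0],"translation": [0,0,0],"hand": 0}
  ]
}}

```text
time_s: 27.42
eef_pos: [600.9, 207.2, 241.8]
ee_rot: [0.0, 0.732, 0.681, 0.0]
force: [0.1, 0.0, -1.7]
grip_width: 0.136
grip_force: 34.0
```

>>> {"name": "move_arm", "arguments": {
  "moves": [
    {"turn": [0,0,0],"translation": [0,0.5,1],"hand": 0},
    {"turn": [0,0,0],"translation": [-10,0,0],"hand": 0},
    {"turn": [0,0,0],"translation": [-20,0,0],"hand": 0},
    {"turn": [0,0,0],"translation": [-25,0,0],"hand": 0},
    {"turn": [0,0,0],"translation": [-25,0,0],"hand": 0},
    {"turn": [0,0,0],"translation": [-25,0,0],"hand": 0},
    {"turn": [0,0,0],"translation": [-25,0,0],"hand": 0},
    {"turn": [0,0,0],"translation": [-25,0,0],"hand": 0},
    {"turn": [0,0,0],"translation": [-15,0,0],"hand": 0},
    {"turn": [0,0,0],"translation": [-9.6,0,0],"hand": 0}
  ]
}}

```text
time_s: 28.25
eef_pos: [588.2, 25.5, 240.7]
ee_rot: [0.0, 0.733, 0.68, -0.0]
force: [0.4, -0.1, -1.8]
grip_width: 0.139
grip_force: 34.0
```

>>> {"name": "move_arm", "arguments": {
  "moves": [
    {"turn": [0,0,0],"translation": [0,0,0],"hand": 0},
    {"turn": [0,0,0],"translation": [0,0,0],"hand": 0},
    {"turn": [0,0,0],"translation": [0,0,0.6],"hand": 0},
    {"turn": [0,0,0],"translation": [0,0,0],"hand": 0},
    {"turn": [0,0,0],"translation": [0,0,0],"hand": 0}
  ]
}}

```text
time_s: 28.67
eef_pos: [588.5, 28.7, 240.1]
ee_rot: [0.0, 0.732, 0.681, 0.0]
force: [0.8, -0.3, -2.1]
grip_width: 0.132
grip_force: 34.3
```

>>> {"name": "move_arm", "arguments": {
  "moves": [
    {"turn": [0,0,0],"translation": [-0.8,0,0],"hand": 0},
    {"turn": [0,0,0],"translation": [0,0,0.7],"hand": 0},
    {"turn": [0,0,0],"translation": [0,0,0],"hand": 0},
    {"turn": [0,0,0],"translation": [0,0,0],"hand": 0}
  ]
}}

```text
time_s: 29.0
eef_pos: [588.5, 27.7, 240.0]
ee_rot: [0.0, 0.732, 0.681, 0.001]
force: [-2.5, 2.7, 5.2]
grip_width: 0.136
grip_force: 35.0
```

>>> {"name": "move_arm", "arguments": {
  "moves": [
    {"turn": [0,0,0],"translation": [0,0,0],"hand": 0.2},
    {"turn": [0,0,0],"translation": [0,0,0],"hand": 0.3},
    {"turn": [0,0,0],"translation": [0,0,0],"hand": 0.5},
    {"turn": [0,0,0],"translation": [0,0,0],"hand": 1},
    {"turn": [0,0,0],"translation": [0,0,0],"hand": 1},
    {"turn": [0,0,0],"translation": [0,0,0],"hand": 1},
    {"turn": [0,0,0],"translation": [0,0,0],"hand": 1}
  ]
}}

```text
time_s: 29.58
eef_pos: [588.4, 27.1, 239.2]
ee_rot: [-0.0, 0.732, 0.681, -0.0]
force: [-0.1, -0.8, -0.1]
grip_width: 0.983
grip_force: 0.0
```

>>> {"name": "move_arm", "arguments": {
  "moves": [
    {"turn": [0,0,0],"translation": [0,0,-15],"hand": 1},
    {"turn": [0,0,0],"translation": [0,0,-25],"hand": 1},
    {"turn": [0,0,0],"translation": [0,0,-20],"hand": 1},
    {"turn": [0,0,0],"translation": [0,-10,0],"hand": 1},
    {"turn": [0,0,0],"translation": [-15,-25,0],"hand": 1},
    {"turn": [0,0,0],"translation": [-15,-30,0],"hand": 1},
    {"turn": [0,0,0],"translation": [-15,-30,0],"hand": 1},
    {"turn": [0,0,0],"translation": [-10,-25,0],"hand": 1},
    {"turn": [0,0,0],"translation": [-5,-15,0],"hand": 1},
    {"turn": [0,0,0],"translation": [0,0,0],"hand": 1}
  ]
}}

```text
time_s: 30.42
eef_pos: [447.4, -23.3, 299.9]
ee_rot: [0.0, 0.733, 0.68, 0.0]
force: [-0.6, -1.1, 0.0]
grip_width: 0.993
grip_force: 0.0
```

Run:
```python
from h import *
s=sense();print(s["eef_pos"],inst(s["eef_pos"]),yaw(s))
t=capture("top")
for n,b in(("white",(540,640,-30,90)),("blue",(540,600,-300,-180))):
    q,k=tab(t,None,b,250,275);r=cv2.minAreaRect(q[:,:2].astype(np.float32));print(n,len(q),r,inst(r[0]))
```

```text
[447.41291705 -23.32289427 299.91474383] [-137.82987613  -61.05743783] 85.74757285476795
white 82 ((589.2428588867188, 28.094242095947266), (31.722858428955078, 12.172043800354004), 88.30970001220703) [-0.09275853  0.48881102]
blue 84 ((569.9818115234375, -234.9647674560547), (30.73208999633789, 11.345078468322754), 86.7763442993164) [  -0.26628912 -263.27434096]
```

White is at the mark. Squeezing the trigger.

>>> {"name": "move_arm", "arguments": {
  "moves": [
    {"turn": [0,0,0],"translation": [0,0,15],"hand": 1},
    {"turn": [0,0,0],"translation": [0,0,30],"hand": 1},
    {"turn": [0,0,0],"translation": [0,0,35],"hand": 1},
    {"turn": [0,0,0],"translation": [0,0,35],"hand": 1},
    {"turn": [0,0,0],"translation": [0,0,30],"hand": 1},
    {"turn": [0,0,0],"translation": [0,0,17],"hand": 1},
    {"turn": [0,0,0],"translation": [0,0,8],"hand": 1},
    {"turn": [0,0,0],"translation": [0,0,0],"hand": 1},
    {"turn": [0,0,0],"translation": [0,0,0],"hand": 1}
  ]
}}

```text
time_s: 31.22
eef_pos: [450.2, -22.9, 129.9]
ee_rot: [0.0, 0.732, 0.681, 0.0]
force: [0.5, 0.4, 0.8]
grip_width: 1.001
grip_force: 0.0
```

>>> {"name": "move_arm", "arguments": {
  "moves": [
    {"turn": [0,0,0],"translation": [0,0,0],"hand": 0.75},
    {"turn": [0,0,0],"translation": [0,0,0],"hand": 0.7},
    {"turn": [0,0,0],"translation": [0,0,0],"hand": 0.6},
    {"turn": [0,0,0],"translation": [0,0,0],"hand": 0.5},
    {"turn": [0,0,0],"translation": [0,0,0],"hand": 0.45},
    {"turn": [0,0,0],"translation": [0,0,0],"hand": 0.4},
    {"turn": [0,0,0],"translation": [0,0,0],"hand": 0.4},
    {"turn": [0,0,0],"translation": [0,0,0],"hand": 0.4},
    {"turn": [0,0,0],"translation": [0,0,0],"hand": 0.4},
    {"turn": [0,0,0],"translation": [0,0,0],"hand": 0.4}
  ]
}}

```text
time_s: 32.05
eef_pos: [447.7, -22.8, 130.6]
ee_rot: [-0.001, 0.732, 0.681, -0.002]
force: [-16.9, -1.0, 23.9]
grip_width: 0.456
grip_force: 27.3
```

>>> {"name": "move_arm", "arguments": {
  "moves": [
    {"hand": 0.4,"turn": [0,0,0],"translation": [0,0,0]},
    {"hand": 0.4,"turn": [0,0,0],"translation": [0,0,0]},
    {"hand": 0.4,"turn": [0,0,0],"translation": [0,0,0]},
    {"hand": 0.4,"turn": [0,0,0],"translation": [0,0,0]},
    {"hand": 0.4,"turn": [0,0,0],"translation": [0,0,0]},
    {"hand": 0.4,"turn": [0,0,0],"translation": [0,0,0]},
    {"hand": 0.4,"turn": [0,0,0],"translation": [0,0,0]},
    {"hand": 0.4,"turn": [0,0,0],"translation": [0,0,0]},
    {"hand": 0.4,"turn": [0,0,0],"translation": [0,0,0]},
    {"hand": 0.4,"turn": [0,0,0],"translation": [0,0,0]}
  ]
}}

```text
time_s: 32.88
eef_pos: [447.7, -22.8, 130.7]
ee_rot: [-0.001, 0.732, 0.681, -0.002]
force: [-17.2, -0.3, 23.9]
grip_width: 0.458
grip_force: 27.3
```

>>> {"name": "move_arm", "arguments": {
  "moves": [
    {"hand": 0.4,"turn": [0,0,0],"translation": [0,0,0]},
    {"hand": 0.4,"turn": [0,0,0],"translation": [0,0,0]},
    {"hand": 0.4,"turn": [0,0,0],"translation": [0,0,0]},
    {"hand": 0.4,"turn": [0,0,0],"translation": [0,0,0]},
    {"hand": 0.4,"turn": [0,0,0],"translation": [0,0,0]},
    {"hand": 0.4,"turn": [0,0,0],"translation": [0,0,0]},
    {"hand": 0.4,"turn": [0,0,0],"translation": [0,0,0]},
    {"hand": 0.4,"turn": [0,0,0],"translation": [0,0,0]},
    {"hand": 0.4,"turn": [0,0,0],"translation": [0,0,0]},
    {"hand": 0.4,"turn": [0,0,0],"translation": [0,0,0]}
  ]
}}

```text
time_s: 33.72
eef_pos: [447.7, -22.8, 130.6]
ee_rot: [-0.001, 0.732, 0.681, -0.002]
force: [-16.4, -0.5, 23.0]
grip_width: 0.462
grip_force: 27.3
```

>>> {"name": "move_arm", "arguments": {
  "moves": [
    {"hand": 0.4,"turn": [0,0,0],"translation": [0,0,0]},
    {"hand": 0.4,"turn": [0,0,0],"translation": [0,0,0]},
    {"hand": 0.4,"turn": [0,0,0],"translation": [0,0,0]},
    {"hand": 0.4,"turn": [0,0,0],"translation": [0,0,0]},
    {"hand": 0.4,"turn": [0,0,0],"translation": [0,0,0]},
    {"hand": 0.4,"turn": [0,0,0],"translation": [0,0,0]},
    {"hand": 0.4,"turn": [0,0,0],"translation": [0,0,0]},
    {"hand": 0.4,"turn": [0,0,0],"translation": [0,0,0]},
    {"hand": 0.4,"turn": [0,0,0],"translation": [0,0,0]},
    {"hand": 0.4,"turn": [0,0,0],"translation": [0,0,0]}
  ]
}}

```text
time_s: 34.55
eef_pos: [447.7, -22.8, 130.6]
ee_rot: [-0.001, 0.732, 0.681, -0.002]
force: [-17.3, -2.2, 23.8]
grip_width: 0.453
grip_force: 27.3
```

>>> {"name": "move_arm", "arguments": {
  "moves": [
    {"hand": 0.4,"turn": [0,0,0],"translation": [0,0,0]},
    {"hand": 0.4,"turn": [0,0,0],"translation": [0,0,0]},
    {"hand": 0.4,"turn": [0,0,0],"translation": [0,0,0]},
    {"hand": 0.4,"turn": [0,0,0],"translation": [0,0,0]},
    {"hand": 0.4,"turn": [0,0,0],"translation": [0,0,0]},
    {"hand": 0.4,"turn": [0,0,0],"translation": [0,0,0]},
    {"hand": 0.4,"turn": [0,0,0],"translation": [0,0,0]},
    {"hand": 0.4,"turn": [0,0,0],"translation": [0,0,0]},
    {"hand": 0.4,"turn": [0,0,0],"translation": [0,0,0]},
    {"hand": 0.4,"turn": [0,0,0],"translation": [0,0,0]}
  ]
}}

```text
time_s: 35.38
eef_pos: [447.7, -22.8, 130.6]
ee_rot: [-0.001, 0.732, 0.681, -0.002]
force: [-17.4, -1.1, 22.5]
grip_width: 0.451
grip_force: 27.3
```

>>> {"name": "move_arm", "arguments": {
  "moves": [
    {"hand": 0.4,"turn": [0,0,0],"translation": [0,0,0]},
    {"hand": 0.4,"turn": [0,0,0],"translation": [0,0,0]},
    {"hand": 0.4,"turn": [0,0,0],"translation": [0,0,0]},
    {"hand": 0.7,"turn": [0,0,0],"translation": [0,0,0]},
    {"hand": 1,"turn": [0,0,0],"translation": [0,0,0]},
    {"hand": 1,"turn": [0,0,0],"translation": [0,0,0]},
    {"hand": 1,"turn": [0,0,0],"translation": [0,0,0]},
    {"hand": 1,"turn": [0,0,0],"translation": [0,0,0]},
    {"hand": 1,"turn": [0,0,0],"translation": [0,0,0]},
    {"hand": 1,"turn": [0,0,0],"translation": [0,0,0]}
  ]
}}

```text
time_s: 36.22
eef_pos: [449.2, -22.8, 129.2]
ee_rot: [-0.0, 0.732, 0.681, -0.0]
force: [0.3, -0.3, 0.0]
grip_width: 1.0
grip_force: 0.0
```

>>> {"name": "move_arm", "arguments": {
  "moves": [
    {"hand": 1,"turn": [0,0,0],"translation": [0,0,-15]},
    {"hand": 1,"turn": [0,0,0],"translation": [0,0,-30]},
    {"hand": 1,"turn": [0,0,0],"translation": [0,0,-36]},
    {"hand": 1,"turn": [0,0,0],"translation": [0,0,-36]},
    {"hand": 1,"turn": [0,0,0],"translation": [0,0,-34]},
    {"hand": 1,"turn": [0,0,0],"translation": [0,0,-20]},
    {"hand": 1,"turn": [0,0,0],"translation": [5,10,0]},
    {"hand": 1,"turn": [0,0,0],"translation": [12,28,0]},
    {"hand": 1,"turn": [0,0,0],"translation": [14,30,0]},
    {"hand": 1,"turn": [0,0,0],"translation": [14,30,0]}
  ]
}}

```text
time_s: 37.05
eef_pos: [551.5, 15.4, 300.5]
ee_rot: [0.0, 0.733, 0.681, 0.0]
force: [-0.4, -1.2, 0.8]
grip_width: 1.002
grip_force: 0.0
```

>>> {"name": "move_arm", "arguments": {
  "moves": [
    {"hand": 1,"turn": [0,0,0],"translation": [12,25,0]},
    {"hand": 1,"turn": [0,0,0],"translation": [3.8,12.6,0]},
    {"hand": 1,"turn": [0,0,0],"translation": [0,0,0]},
    {"hand": 1,"turn": [0,0,0],"translation": [0,0,10]},
    {"hand": 1,"turn": [0,0,0],"translation": [0,0,20]},
    {"hand": 1,"turn": [0,0,0],"translation": [0,0,18]},
    {"hand": 1,"turn": [0,0,0],"translation": [0,0,9]},
    {"hand": 1,"turn": [0,0,0],"translation": [0,0,3]},
    {"hand": 1,"turn": [0,0,0],"translation": [0,0,0]}
  ]
}}

```text
time_s: 37.8
eef_pos: [588.5, 27.7, 240.1]
ee_rot: [-0.0, 0.733, 0.681, -0.0]
force: [0.1, -0.3, 0.3]
grip_width: 1.005
grip_force: 0.0
```

Run:
```python
from h import *
s=sense();print(s["eef_pos"],inst(s["eef_pos"]),yaw(s),s["force"])
```

```text
[588.52699023  27.67274752 240.13902225] [-0.77624753  0.01661572] 85.79744086812909 [ 0.11613937 -0.34488607  0.29263128]
```

>>> {"name": "move_arm", "arguments": {
  "moves": [
    {"hand": 0.5,"turn": [0,0,0],"translation": [0,0,0]},
    {"hand": 0.4,"turn": [0,0,0],"translation": [0,0,0]},
    {"hand": 0.3,"turn": [0,0,0],"translation": [0,0,0]},
    {"hand": 0.2,"turn": [0,0,0],"translation": [0,0,0]},
    {"hand": 0,"turn": [0,0,0],"translation": [0,0,0]},
    {"hand": 0,"turn": [0,0,0],"translation": [0,0,0]},
    {"hand": 0,"turn": [0,0,0],"translation": [0,0,0]},
    {"hand": 0,"turn": [0,0,0],"translation": [0,0,0]},
    {"hand": 0,"turn": [0,0,0],"translation": [0,0,-0.7]}
  ]
}}

```text
time_s: 38.55
eef_pos: [589.0, 27.9, 240.8]
ee_rot: [-0.0, 0.732, 0.681, -0.0]
force: [0.5, -0.1, -2.3]
grip_width: 0.136
grip_force: 33.4
```

>>> {"name": "move_arm", "arguments": {
  "moves": [
    {"hand": 0,"turn": [0,0,0],"translation": [-10,0,0]},
    {"hand": 0,"turn": [0,0,0],"translation": [-25,0,0]},
    {"hand": 0,"turn": [0,0,0],"translation": [-30,0,0]},
    {"hand": 0,"turn": [0,0,0],"translation": [-30,0,0]},
    {"hand": 0,"turn": [0,0,0],"translation": [-30,0,0]},
    {"hand": 0,"turn": [0,0,0],"translation": [-30,0,0]},
    {"hand": 0,"turn": [0,0,0],"translation": [-17,0,0]},
    {"hand": 0,"turn": [0,0,0],"translation": [-8,0,0]},
    {"hand": 0,"turn": [0,0,0],"translation": [0,0,0]},
    {"hand": 0,"turn": [0,0,0],"translation": [0,0,0]}
  ]
}}

```text
time_s: 39.38
eef_pos: [575.8, -151.3, 240.7]
ee_rot: [-0.0, 0.733, 0.681, 0.0]
force: [-0.1, 0.4, -2.8]
grip_width: 0.137
grip_force: 33.5
```

>>> {"name": "move_arm", "arguments": {
  "moves": [
    {"hand": 0,"turn": [0,0,0],"translation": [0,0,0.7]},
    {"hand": 0,"turn": [0,0,0],"translation": [0,0,0]},
    {"hand": 0,"turn": [0,0,0],"translation": [0,0,0]}
  ]
}}

```text
time_s: 39.63
eef_pos: [576.0, -150.7, 240.5]
ee_rot: [0.0, 0.732, 0.681, 0.0]
force: [-1.7, 0.8, -0.5]
grip_width: 0.135
grip_force: 33.7
```

>>> {"name": "move_arm", "arguments": {
  "moves": [
    {"hand": 0.2,"turn": [0,0,0],"translation": [0,0,0.2]},
    {"hand": 0.3,"turn": [0,0,0],"translation": [0,0,0]},
    {"hand": 0.5,"turn": [0,0,0],"translation": [0,0,0]},
    {"hand": 1,"turn": [0,0,0],"translation": [0,0,0]},
    {"hand": 1,"turn": [0,0,0],"translation": [0,0,0]},
    {"hand": 1,"turn": [0,0,0],"translation": [0,0,0]},
    {"hand": 1,"turn": [0,0,0],"translation": [0,0,-15]},
    {"hand": 1,"turn": [0,0,0],"translation": [0,0,-25]},
    {"hand": 1,"turn": [0,0,0],"translation": [0,0,-30]},
    {"hand": 1,"turn": [0,0,0],"translation": [0,0,-20]}
  ]
}}

```text
time_s: 40.47
eef_pos: [576.0, -151.7, 332.8]
ee_rot: [0.001, 0.732, 0.681, 0.0]
force: [0.4, 0.2, 1.0]
grip_width: 1.001
grip_force: 0.0
```

>>> {"name": "move_arm", "arguments": {
  "moves": [
    {"hand": 1,"turn": [0,0,0],"translation": [10,-10,0]},
    {"hand": 1,"turn": [0,0,0],"translation": [25,-25,0]},
    {"hand": 1,"turn": [0,0,0],"translation": [25,-25,0]},
    {"hand": 1,"turn": [0,0,0],"translation": [25,-25,0]},
    {"hand": 1,"turn": [0,0,0],"translation": [25,-25,0]},
    {"hand": 1,"turn": [0,0,0],"translation": [25,-25,0]},
    {"hand": 1,"turn": [0,0,0],"translation": [25,-25,0]},
    {"hand": 1,"turn": [0,0,0],"translation": [10,-10,0]},
    {"hand": 1,"turn": [0,0,0],"translation": [0,0,0]},
    {"hand": 1,"turn": [0,0,0],"translation": [0,0,0]}
  ]
}}

```text
time_s: 41.3
eef_pos: [419.1, 30.2, 330.4]
ee_rot: [0.001, 0.732, 0.681, 0.0]
force: [0.8, 0.0, -1.2]
grip_width: 0.998
grip_force: 0.0
```

Run:
```python
from h import *
t=capture("top");s=capture("scene")
for n,b in(("white",(540,620,-190,-110)),("blue",(540,600,-300,-191))):
    q,k=tab(t,None,b,250,275);r=cv2.minAreaRect(q[:,:2].astype(np.float32));print(n,len(q),r,inst(r[0]),q[:,2].max())
h=cv2.cvtColor(t["image"],cv2.COLOR_BGR2HSV);m=(h[...,1]>120)&((h[...,0]<8)|(h[...,0]>172));m[:225]=0;m[250:]=0
v,u=np.nonzero(m);print("trig",inst(ray(t,u.mean(),v.mean(),141)[0]))
cv2.imwrite("pics/end.png",np.vstack([t["image"][60:360],s["image"][80:380]]))
```

```text
white 85 ((576.5469360351562, -150.42855834960938), (31.476390838623047, 12.417909622192383), 85.14945983886719) [ 1.63918144e-01 -1.78484681e+02] 269.606499620303
blue 85 ((570.1798706054688, -234.92440795898438), (31.20176124572754, 12.788350105285645), 86.98587799072266) [-7.16700771e-02 -2.63219754e+02] 268.40900818982215
trig [-101.5329192  -73.1671402]
```

View pics/end.png

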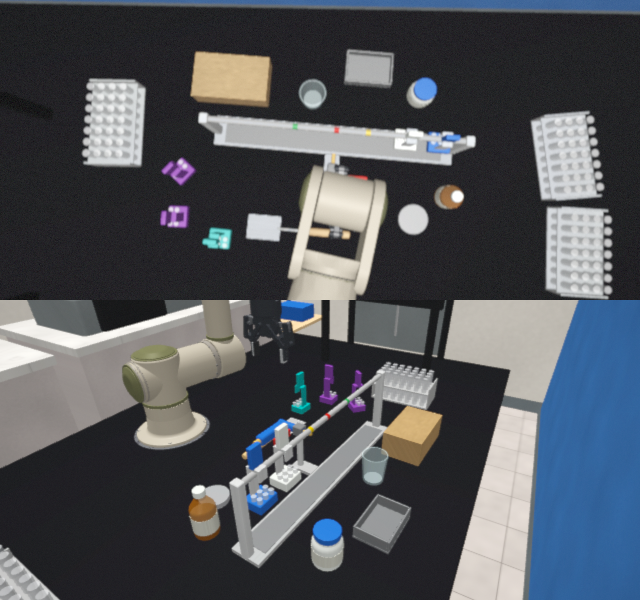

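Both carriers hang at the dry end: white at (405,140), blue at (440,143). The bystanders are unmoved, the trigger is out, and no orange carrier is anywhere. Handing in after a moment's settling.

>>> {"name": "move_arm", "arguments": {
  "moves": [
    {"hand": 1,"turn": [0,0,0],"translation": [0,0,0]},
    {"hand": 1,"turn": [0,0,0],"translation": [0,0,0]},
    {"hand": 1,"turn": [0,0,0],"translation": [0,0,0]},
    {"hand": 1,"turn": [0,0,0],"translation": [0,0,0]},
    {"hand": 1,"turn": [0,0,0],"translation": [0,0,0]},
    {"hand": 1,"turn": [0,0,0],"translation": [0,0,0]},
    {"hand": 1,"turn": [0,0,0],"translation": [0,0,0]},
    {"hand": 1,"turn": [0,0,0],"translation": [0,0,0]}
  ]
}}

```text
time_s: 42.07
eef_pos: [418.8, 30.3, 330.1]
ee_rot: [0.0, 0.732, 0.681, 0.0]
force: [0.1, -0.4, 1.0]
grip_width: 0.998
grip_force: 0.0
```

```bash
python3 -c "
from rig import finish_job
print(finish_job())"
```

```text
the job is handed in; nothing more can be done
None
```

The blue and then the white carrier were blown off (trigger held home about four seconds each) and hang at the dry end with the trigger released; no orange carrier was there, and the job was handed in at about 42 s without a verdict shown.

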